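# Weigh the paint tin on the bench spring balance

## Task

Weigh the small paint tin to see how much is left in it: while it stands on the bench raise its folded-down wire bail upright, then carry it by the bail to the green spring balance and press the wire down past the two spring latches into its hooks, so that both latches snap shut above it. Never pull the pointer down past the red mark, do not tip or drop the tin, and let go gently, only when the balance bears the tin's whole weight and no more, so that the pointer does not jump. Leave the tin hanging there at rest and the other things on the bench where they are.

Things in the scene. Friction and masses are not known exactly. Their poses are not given: they have to be found in the camera images.
- tin: Loose closed rigid paint tin, bright metal with a blue band, 84 mm across, 85 mm high, somewhat under 0.5 kg (how full is unknown). Origin: centre of its underside, z up. A wire bail turns on two ears 66 mm above the underside, 47 mm either side; the hinge line is parallel to the tin's y axis.
- bail (a joint): Angle of the 4 mm wire bail, rad: 0 = upright above the tin, +1.57 = folded level towards the tin's -x side; starts between 1.45 and 1.8. 84 mm from the hinge line to its straight top, which lies parallel to the tin's y axis from y = -35 to +35 mm. Friction in the ears (about 0.2 N at the top) holds it where it is left.
- bail_grip (a point): Centre of the wooden sleeve in the middle of the bail's top: the place to grasp. Sleeve 10 mm thick, 30 mm long, along this point's y axis, free to roll on the wire; bare wire for 20 mm on both sides of it.
- balance: Spring balance, green foot 125 x 100 x 12 mm fixed to the bench. Origin: underside of the foot, 7.5 mm before its middle. Hooks reach to its -x side; the column (26 x 36 mm, top at z = 200 mm) stands at x = +40 mm, with a white scale, red mark and red pointer bar on its -x face.
- hook_seat (a point): Where the wire's centre line lies, midway between the two hooks, when home; unloaded at x = -50, y = 0, z = 222 mm of the balance; sinks with the hooks. Axes as the balance's; wire along y. Hooks: 7 mm rods at y = +27 and -27 mm, open upwards, inside from x = -7 to +9, nose on the -x side up to z = +32, lowest part z = -9; the bail's loop goes over them from -x. Between them free from x = -60 to +60.
- carriage (a joint): How far hooks and pointer are pulled down against the spring, m: 0 = unloaded; upper edge of the red mark at 0.034, end of travel at 0.040. The springs yield about 2 to 3 mm per N, with some damping.
- latch_left (a joint): Brass spring latch closing the mouth of the hook at y = +27 mm, 22 mm above the seat, hinged at x = +11 mm; rad, 0 = shut, 1.5 = fully down. Pushed from above it swings down, lets the wire by and springs shut over it. The two hold more than the tin's weight, so the wire must be pushed; the hooks sink a good way under it before the latches let it by.
- latch_right (a joint): The same for the hook at y = -27 mm.
- pliers: Red pliers lying on the bench, 61 x 172 x 16 mm; bystander.
- nail_box: Small orange cardboard box, 45 x 70 x 36 mm; bystander.
- pen: Green and white marker pen lying on the bench, 17 x 135 x 16 mm; bystander.
- brush: Paint brush with a wooden handle, 52 x 222 x 18 mm; bystander.

How it is judged:
By the outcome, as a careful person would: the job done as asked, in the order asked, and still so for the second after the job is handed in, with the robot touching nothing.
It also fails if it takes over 72 s, if anything falls off the work surface, if the arm or the gripper's body presses on something with over 40 N, if the wrist force passes 120 N, or if a joint passes its speed limit or range.

## Robot

A 6-joint arm with a two-finger parallel gripper is mounted at the origin on a cart in front of the work surface, level with it; the furniture and walls round the work are solid. World frame = base frame: x ahead of the robot, y to its left, z up, the work surface at z = 0. Lengths are in mm, angles in rad, forces in N, time in s.
With the tool pointing down it reaches from about 325 to 900 mm from the base axis. Payload 6.1 kg.
Tool frame: the origin (TCP) lies midway between the tips of the shut fingers; the grasp point (between the pads) lies env.grip_point_offset behind it (env.grip_point_offset is the distance from the TCP to the grasp point, in mm); z points along the fingers, y is the line along which they close (so a half turn about z gives the same grasp; the last joint's range is limited). The gripper opens to 87 mm and grips with 3 to 60 N. Pads are 19 mm wide; open, the fingers measure 117 mm over their backs; the gripper's body (75 mm by 190 mm) begins 51 mm behind the grasp point.
Start: joints at [1.107, 0.22, 1.526, -0, 1.395, -0.126], TCP at [207.131, 589.672, 222.538] pointing down, gripper open.
Joint ranges: [-2.98, 2.98], [-0.91, 2.08], [0.09, 2.57], [-1.24, 4.39], [0.2, 2.65], [-2.68, 2.68]. Speed limits (rad/s): [2.57, 2.57, 3.01, 3.14, 3.14, 3.14].

## Interface

Orientations are given as a rotation vector (axis times angle).
In Python, from workcell import telemetry, vision, env gives the robot as it stands.
- The arm moves only by the tool step_arm, never from a script. Its argument "commands" is a list of rows, each a list of 7 numbers: the turn, a rotation vector about the tool's x, y, z in degrees, then the shift along the tool's x, y, z in m, then the opening, from -1 (shut) to 1 (fully open). A call has 1 to 20 rows; each row shifts and turns the commanded pose from where the row before left it, along the tool's axes as they then stand; what a row does not reach is not made up. A row lasts 1/12 s, in which the tool goes at most 41.7 mm and 7.16 degrees, less where a joint would pass 70% of its speed; a pose out of reach is approached as far as the arm can. A call with a gripper value outside its range is refused whole. The fingers move at their own pace and stop on an object; "newtons" is the grip in N (left out, the last holds). Time passes only in rows, so rows that do not move let the fingers close. It gives the time, the measured TCP pose, the force, the opening and the grip force at its end, in the units of the state.
- telemetry.get_state(): the state, without advancing time (a new reading comes with each control period).
- vision.grab_frame(name): name is "scene" or "top" or "wrist"; returns a dict with "color" (420x560x3 uint8, red, green, blue), "vfov" (degrees; the focal length in pixels is half the picture's height over the tangent of half this angle, whatever the lens; pixels are square), "cx", "cy" (the principal point, pixels), "cam_to_world" (4x4, takes a point from camera to world coordinates); the wrist camera has in their place "hand_eye" (4x4, takes a point from camera to tool coordinates, whose origin is the TCP and whose axes are the flange's). Camera axes: x right, y down, z forward; pixel columns grow to the right and rows downward; lengths in mm; the calibration is good to about 2 mm. A picture is of the moment at which its call begins: read the wrist's pose just before it. There is no depth.
- env.job_done(): hands the job in; it is judged then, once.
The state is a dict: "clock": time; "q": joint angles; "joint_velocities": joint speeds; "joint_efforts": joint torques, N m; "eef_pos": TCP position; "orientation": TCP orientation; "wrist_force": force on the tool from outside, world axes, zero at the start; "wrist_torque": the same for the moment, N m; "width": finger opening in mm; "gripper_force": force on a finger pad.
Only numpy, scipy, OpenCV 4.12 (cv2) and the standard library are available. Lean on these libraries where they do the work, as an engineer would, in place of code of your own. Each camera call takes 0.05 s, during which the arm holds its last target. There are 200 camera calls.

## Working session

There is one attempt and no reset: what is moved stays moved. The work goes in short steps, Python scripts to look and compute and a tool call to move; the robot and the scene stay as the last step left them, time stands still between calls to the robot, and variables do not carry over. Pictures are saved under pics/ and viewed, at most 10 in all, crops included, and the job is handed in when it is done.

Besides the shell and the picture viewer there is one more tool, called after "Emit:" by a JSON object that holds its "api" and its "payload", one argument or row to a line. step_arm: Moves the arm, as the interface text tells. Its arguments: {"type":"object","properties":{"commands":{"type":"array","items":{"type":"array","items":{"type":"number"}}},"newtons":{"type":"number"}},"required":["commands"]}

```bash
ls; mkdir -p pics; python3 - <<'E'
from workcell import telemetry, vision, env
import cv2,numpy as np,pickle
s=telemetry.get_state();print(s,env.grip_point_offset)
d={n:vision.grab_frame(n) for n in("scene","top","wrist")}
pickle.dump((s,d),open('f0.pkl','wb'))
for n in d:
    f=d[n];cv2.imwrite(f'pics/{n}0.png',f['color'][:,:,::-1]);print(n,f['vfov'],f.get('cx'),f.get('cy'),np.round(f.get('cam_to_world',f.get('hand_eye')),3).tolist(), [k for k in f])
E
```

```text
pics
{'clock': 0.0, 'q': array([ 1.10692481e+00,  2.21183169e-01,  1.52762714e+00, -3.67949865e-06,
        1.39469045e+00, -1.26097893e-01]), 'joint_velocities': array([ 0.00029173, -0.00047072,  0.00062005, -0.00144204, -0.00121333,
        0.00027119]), 'joint_efforts': array([-2.71709968e-05, -4.94612002e+01, -3.87375391e+01,  6.98952377e-02,
        5.71914087e-02, -9.02115835e-05]), 'eef_pos': array([206.83997258, 589.12198739, 221.45537867]), 'orientation': array([-5.27961039e-01, -3.09635106e+00,  2.86893651e-03]), 'wrist_force': array([ 1.39949811,  0.74443288, -0.4009539 ]), 'wrist_torque': array([ 0.00897941,  0.00752776, -0.01532618]), 'gripper_force': 0.0, 'width': 87.06041419377812} 18.700000000000003
scene 46.50726630058566 277.35748714154875 214.14040482461738 [[-0.861, -0.233, 0.453, -147.684], [-0.509, 0.412, -0.756, 1353.459], [-0.011, -0.881, -0.473, 865.018], [0.0, 0.0, 0.0, 1.0]] ['color', 'vfov', 'cx', 'cy', 'cam_to_world']
top 56.67894135391218 279.94793139717734 206.64664137786158 [[0.022, -0.89, 0.455, -38.508], [-1.0, -0.018, 0.013, 160.646], [-0.004, -0.455, -0.891, 1262.466], [0.0, 0.0, 0.0, 1.0]] ['color', 'vfov', 'cx', 'cy', 'cam_to_world']
wrist 59.3208165810035 278.07218713298397 201.94205876349292 [[-0.0, -0.966, -0.258, 70.909], [1.0, 0.0, -0.0, -0.293], [0.0, -0.258, 0.966, -163.201], [0.0, 0.0, 0.0, 1.0]] ['color', 'vfov', 'cx', 'cy', 'hand_eye']
```

View pics/scene0.png

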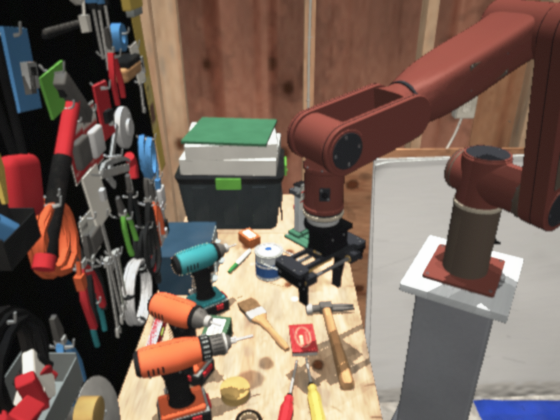

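View pics/top0.png

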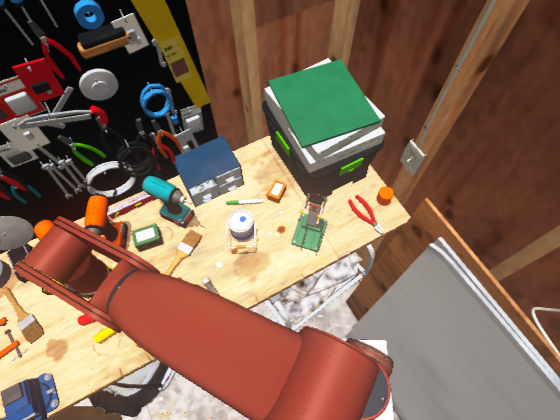

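The scene view shows the tin at about (268,262), with the balance behind the gripper near (298,225). In the top view the tin is at (241,225) with its bail folded downward to about (242,247). The green foot is at (312,235), the pliers at (365,212), the nail box at (277,190), the pen at (243,202) and the brush at (185,250).

```bash
cat > h.py <<'E'
import numpy as np,cv2
from workcell import telemetry, vision, env
from scipy.spatial.transform import Rotation as R
def c2w(f,s=None):
    if 'cam_to_world' in f: return f['cam_to_world']
    T=np.eye(4);T[:3,:3]=R.from_rotvec(s['orientation']).as_matrix();T[:3,3]=s['eef_pos'];return T@f['hand_eye']
def ray(f,u,v,s=None):
    F=210/np.tan(np.radians(f['vfov']/2));T=c2w(f,s)
    d=T[:3,:3]@np.array([(u-f['cx'])/F,(v-f['cy'])/F,1.]);return T[:3,3],d/np.linalg.norm(d)
def plane(f,u,v,z,s=None):
    o,d=ray(f,u,v,s);return o+d*(z-o[2])/d[2]
def proj(f,p,s=None):
    F=210/np.tan(np.radians(f['vfov']/2));q=np.linalg.inv(c2w(f,s))@np.append(p,1);return F*q[0]/q[2]+f['cx'],F*q[1]/q[2]+f['cy']
def tri(*rays):
    A=0;b=0
    for o,d in rays:
        P=np.eye(3)-np.outer(d,d);A=A+P;b=b+P@o
    x=np.linalg.solve(A,b);return x,[np.linalg.norm(np.cross(x-o,d)) for o,d in rays]
E
python3 - <<'E'
from h import *
import pickle
s,d=pickle.load(open('f0.pkl','rb'))
c=d['top']['color'][165:265,215:350,::-1]
a=cv2.resize(c,None,fx=5.8,fy=5.8,interpolation=cv2.INTER_CUBIC);cv2.imwrite('pics/topc.png',a[:600,:800])
f=d['top'];print(plane(f,241,222,85),plane(f,312,235,12),plane(f,242,247,66),plane(f,277,190,36))
E
```

```text
[502.68091578 306.3868128   85.        ] [491.48487775  65.25369668  12.        ] [421.37295768 299.4011774   66.        ] [655.02354169 190.80146824  36.        ]
```

View pics/topc.png

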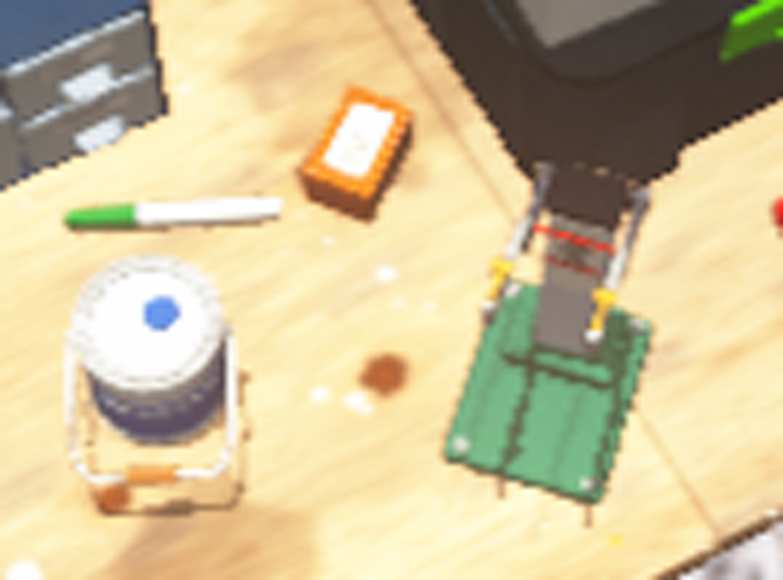

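View pics/wrist0.png

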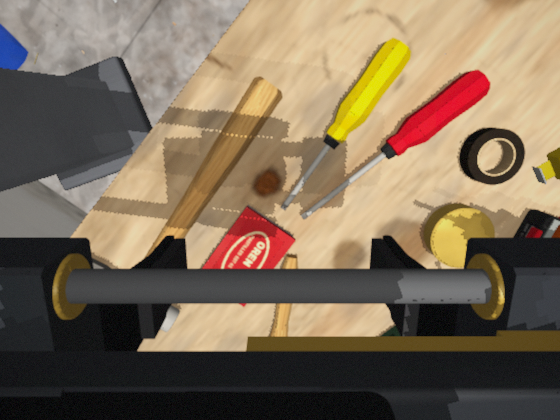

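The crop shows the sleeve at full-frame (241,247) and the tin lid centred at about (240,221). The balance foot is yawed roughly -15°, with the brass latches at (302,211) and (319,217). The wrist view shows bench tools only, not the target. Next I'll move the arm over the tin for a wrist view.

Emit:
{"api": "step_arm", "payload": {
  "commands": [
    [0,0,6.57,0,0,0,1],
    [0,0,6.57,0,0,0,1],
    [0,0,6.57,0,0,0,1],
    [0,0,6.57,0,0,0,1],
    [0,0,6.57,0,0,0,1],
    [0,0,6.57,0,0,0,1],
    [0,0,6.57,0,0,0,1],
    [0,0,6.57,0,0,0,1],
    [0,0,6.57,0,0,0,1],
    [0,0,6.57,0,0,0,1],
    [0,0,0,-0.03,0.0185,-0.005,1],
    [0,0,0,-0.03,0.0185,-0.005,1],
    [0,0,0,-0.03,0.0185,-0.005,1],
    [0,0,0,-0.03,0.0185,-0.005,1],
    [0,0,0,-0.03,0.0185,-0.005,1],
    [0,0,0,-0.03,0.0185,-0.005,1],
    [0,0,0,-0.03,0.0185,-0.005,1],
    [0,0,0,-0.03,0.0185,-0.005,1],
    [0,0,0,-0.03,0.0185,-0.005,1],
    [0,0,0,0,0,0,1]
  ]
}}

```text
clock: 1.82
eef_pos: [399.9, 330.8, 268.5]
orientation: [2.127, 2.307, 0.001]
wrist_force: [-0.1, 0.9, 0.4]
width: 86.9
gripper_force: 0.0
```

```bash
python3 - <<'E'
from h import *
import pickle
s=telemetry.get_state();d={n:vision.grab_frame(n) for n in("wrist","top","scene")}
pickle.dump((s,d),open('f1.pkl','wb'))
print(s['eef_pos'],s['orientation'],s['wrist_force'])
w,t=d['wrist']['color'],d['top']['color']
cv2.imwrite('pics/w1.png',w[:,:,::-1])
E
```

```text
[399.88055145 330.82221664 268.52636333] [2.12722529e+00 2.30740128e+00 1.35186489e-03] [-0.08846155  0.89511088  0.43941582]
```

View pics/w1.png

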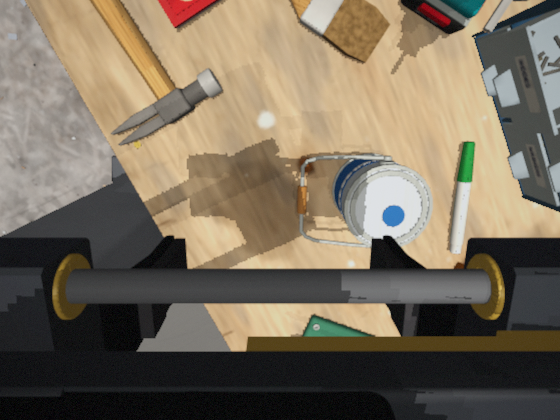

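The wrist view shows the sleeve at about (303,197), the bail corners at (305,160) and (302,240), and the lid centred near (388,206). A corner of the green foot shows at (315,320). Next I'll measure these precisely.

```bash
python3 - <<'E'
from h import *
import pickle
s,d=pickle.load(open('f1.pkl','rb'));w,t=d['wrist'],d['top']
def blob(f,lo,hi,roi):
    x0,y0,x1,y1=roi;h=cv2.cvtColor(f['color'],cv2.COLOR_RGB2HSV)[y0:y1,x0:x1]
    m=cv2.inRange(h,lo,hi);n,l,st,c=cv2.connectedComponentsWithStats(m);i=1+np.argmax(st[1:,4]);ys,xs=np.nonzero(l==i)
    r=cv2.minAreaRect(np.column_stack([xs,ys]).astype(np.float32));return c[i]+[x0,y0],st[i,4],(np.array(r[0])+[x0,y0],r[1],r[2])
a=blob(w,(5,130,60),(20,255,255),(292,178,318,225));b=blob(t,(5,110,100),(20,255,255),(232,242,252,252))
print(a,b)
x,e=tri(ray(w,*a[0],s),ray(t,*b[0]));print('sleeve',x,e)
# lid: blue dot on lid and circle
al=blob(w,(100,120,100),(125,255,255),(375,200,412,230));print('dot',al)
g=cv2.cvtColor(w['color'],cv2.COLOR_RGB2GRAY)
c=cv2.HoughCircles(cv2.medianBlur(g,3)[150:260,330:450],cv2.HOUGH_GRADIENT,1,50,param1=100,param2=15,minRadius=32,maxRadius=52);print(c)
for q in c[0][:2]: print('lid',plane(w,q[0]+330,q[1]+150,85,s))
for n,p in(('c1',(305,160)),('c2',(302,240))):print(n,plane(w,*p,x[2],s))
# green foot in top frame0/1
for nm in('f0.pkl','f1.pkl'):
    f=pickle.load(open(nm,'rb'))[1]['top'];h=cv2.cvtColor(f['color'],cv2.COLOR_RGB2HSV)
    m=cv2.inRange(h,(60,70,50),(90,255,255));m[:205]=0;m[256:]=0;m[:,:285]=0;m[:,335:]=0
    ct=max(cv2.findContours(m,0,1)[0],key=cv2.contourArea);r=cv2.minAreaRect(ct);print(cv2.contourArea(ct),r)
    W=np.array([plane(f,*p[0],12)[:2] for p in ct],np.float32);print(cv2.minAreaRect(W))
E
```

```text
(array([301.25396825, 199.6031746 ]), np.int32(252), (array([301.5, 199.5]), (27.0, 9.0), 90.0)) (array([242.4691358 , 246.67283951]), np.int32(162), (array([241.5, 246.5]), (9.0, 19.0), 90.0))
sleeve [428.65843057 301.2755522   46.14738415] [np.float64(1.8164203682311288), np.float64(1.8164203682310063)]
dot (array([392.94690265, 215.49262537]), np.int32(339), (array([393. , 215.5]), (19.0, 20.0), 90.0))
[[[43.5 42.5 39.2]]]
lid [492.76678876 325.10344865  85.        ]
c1 [426.97479838 345.60848948  46.14738415]
c2 [432.5964237  256.27019271  46.14738415]
440.0 ((309.1500244140625, 232.05001831054688), (26.879358291625977, 30.990318298339844), 18.434947967529297)
((504.2996826171875, 74.8135986328125), (93.29669189453125, 118.29012298583984), 72.82962036132812)
470.0 ((309.25, 232.25), (27.195587158203125, 31.30654525756836), 18.434946060180664)
((503.50250244140625, 74.61885070800781), (94.20488739013672, 120.09223175048828), 73.26608276367188)
```

```bash
python3 - <<'E'
from h import *
import pickle
s,d=pickle.load(open('f1.pkl','rb'));w,t,c=d['wrist'],d['top'],d['scene']
def dot(f,roi):
    x0,y0,x1,y1=roi;h=cv2.cvtColor(f['color'],cv2.COLOR_RGB2HSV)[y0:y1,x0:x1]
    m=cv2.inRange(h,(100,120,100),(125,255,255));n,l,st,cc=cv2.connectedComponentsWithStats(m);i=1+np.argmax(st[1:,4]);return cc[i]+[x0,y0],st[i,4]
a,_=dot(w,(375,200,412,230));b,n=dot(t,(235,212,250,226));print(a,b,n);print('dot',tri(ray(w,*a,s),ray(t,*b)),plane(w,*a,85,s),plane(t,*b,85))
# lid ellipse in wrist: low-saturation bright
h=cv2.cvtColor(w['color'],cv2.COLOR_RGB2HSV);m=((h[...,1]<45)&(h[...,2]>110)).astype(np.uint8);m[:,:345]=0;m[:,440:]=0;m[:155]=0;m[255:]=0
m=cv2.morphologyEx(m,cv2.MORPH_CLOSE,np.ones((9,9)));m=cv2.morphologyEx(m,cv2.MORPH_OPEN,np.ones((15,15)))
ct=max(cv2.findContours(m,0,1)[0],key=cv2.contourArea);print(cv2.fitEllipse(ct),cv2.minEnclosingCircle(ct));(u,v),r=cv2.minEnclosingCircle(ct)
print('lid',plane(w,u,v,85,s),plane(t,215+150/5.8,165+325/5.8,85))
for z in(46,56,66):print(z,plane(w,302,199.8,z,s),plane(t,241.2,246.7,z))
o=np.hstack([cv2.resize(w['color'][140:260,285:445],None,fx=2.5,fy=2.5,interpolation=2),cv2.resize(c['color'][205:285,225:310],(400,300),interpolation=2)])
o2=np.zeros((300,800,3),np.uint8);tt=cv2.resize(t['color'][195:255,220:340],(800,400),interpolation=2)[:300]
cv2.imwrite('pics/m1.png',np.vstack([o,tt])[:,:,::-1])
E
```

```text
Traceback (most recent call last):
ValueError: attempt to get argmax of an empty sequence
```

```bash
python3 - <<'E'
from h import *
import pickle
s,d=pickle.load(open('f1.pkl','rb'));w,c=d['wrist'],d['scene'];t=pickle.load(open('f0.pkl','rb'))[1]['top']
def blob(f,lo,hi,roi):
    x0,y0,x1,y1=roi;h=cv2.cvtColor(f['color'],cv2.COLOR_RGB2HSV)[y0:y1,x0:x1]
    m=cv2.inRange(h,lo,hi);n,l,st,cc=cv2.connectedComponentsWithStats(m);i=1+np.argmax(st[1:,4]);return cc[i]+[x0,y0],st[i]
B=((100,120,100),(125,255,255))
a,_=blob(w,*B,(375,200,412,230));b,n=blob(t,*B,(235,212,250,226));print(a,b,n);print('dot',tri(ray(w,*a,s),ray(t,*b)),plane(w,*a,85,s),plane(t,*b,85))
b,n=blob(t,(5,150,120),(20,255,255),(234,241,250,249));print('slv top',b,n);print(tri(ray(w,302,199.8,s),ray(t,*b)))
h=cv2.cvtColor(w['color'],cv2.COLOR_RGB2HSV);m=((h[...,1]<45)&(h[...,2]>110)).astype(np.uint8);m[:,:345]=0;m[:,440:]=0;m[:155]=0;m[255:]=0
m=cv2.morphologyEx(m,cv2.MORPH_CLOSE,np.ones((9,9)));m=cv2.morphologyEx(m,cv2.MORPH_OPEN,np.ones((15,15)))
ct=max(cv2.findContours(m,0,1)[0],key=cv2.contourArea);print(cv2.fitEllipse(ct));(u,v),r=cv2.minEnclosingCircle(ct);print(u,v,r)
print('lid',plane(w,u,v,85,s),plane(t,215+150/5.8,165+325/5.8,85))
for z in(46,56,66):print(z,plane(w,302,199.8,z,s),plane(t,*b,z))
o=np.hstack([cv2.resize(w['color'][140:260,285:445],(400,300),interpolation=2),cv2.resize(c['color'][205:285,225:332],(400,300),interpolation=2)])
tt=cv2.resize(t['color'][195:240,220:340],(800,300),interpolation=2)
cv2.imwrite('pics/m1.png',np.vstack([o,tt])[:,:,::-1])
E
```

```text
[392.94690265 215.49262537] [242.22222222 218.5       ] [ 5  5  5  4 18]
dot (array([515.77012211, 303.29644813,  84.25303544]), [np.float64(0.2021481756840867), np.float64(0.20214817568405308)]) [515.29988451 303.58066963  85.        ] [515.63428386 303.16311572  85.        ]
slv top [240.5 246.5] [ 3  5  8  2 16]
(array([426.80709558, 305.32598689,  56.9520473 ]), [np.float64(0.347293993398963), np.float64(0.3472939933989864)])
((384.0810546875, 199.53883361816406), (88.48995971679688, 91.24691772460938), 44.186248779296875)
379.72430419921875 201.08734130859375 52.780616760253906
lid [500.08447386 317.06896708  85.        ] [506.21100146 307.0847528   85.        ]
46 [428.07869992 302.29366303  46.        ] [430.73530611 306.84157301  46.        ]
56 [427.16742253 304.85366194  56.        ] [426.8778766  305.63977092  56.        ]
66 [426.25614514 307.41366086  66.        ] [423.02044709 304.43796883  66.        ]
```

View pics/m1.png

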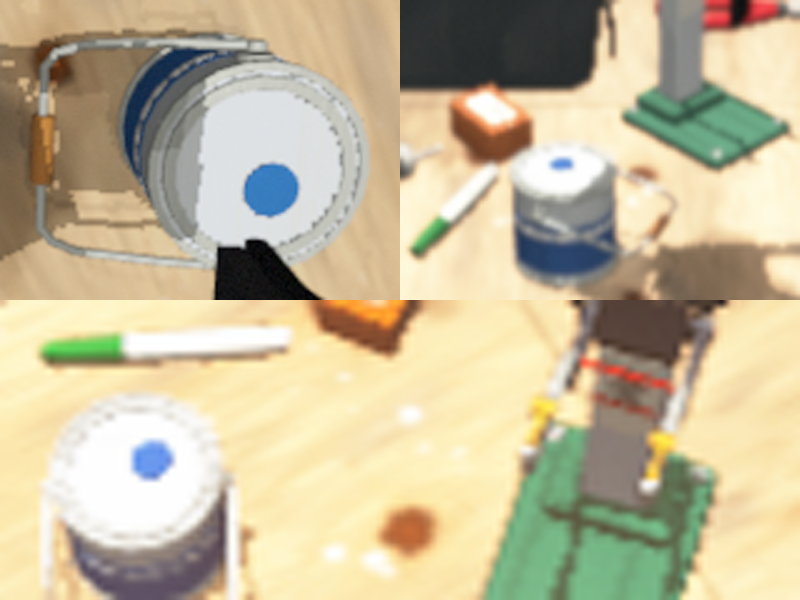

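The crop confirms the sleeve at wrist pixel (302,200), with the bail level toward the robot. The lid dot triangulates to z=84 against 85 expected, and the sleeve to (427,305,57), where 47–76 is allowed. I'll grasp it there; yaw is already within about 1°.

Emit:
{"api": "step_arm", "payload": {
  "commands": [
    [0,0,0,-0.007,0.0062,0.025,-0.3],
    [0,0,0,-0.007,0.0062,0.025,-0.3],
    [0,0,0,-0.007,0.0062,0.025,-0.3],
    [0,0,0,-0.007,0.0062,0.025,-0.3],
    [0,0,0,0,0,0.025,-0.3],
    [0,0,0,0,0,0.015,-0.3],
    [0,0,0,0,0,0,-0.3],
    [0,0,0,0,0,0,-0.3]
  ]
}}

```text
clock: 2.63
eef_pos: [421.8, 309.9, 126.5]
orientation: [-2.121, -2.316, 0.004]
wrist_force: [0.9, 0.2, -0.1]
width: 42.0
gripper_force: 0.0
```

```bash
python3 - <<'E'
from h import *
import pickle
s=telemetry.get_state();d={n:vision.grab_frame(n) for n in("wrist","scene")}
pickle.dump((s,d),open('f2.pkl','wb'));print(s['eef_pos'],s['width'])
y=R.from_rotvec(s['orientation']).as_matrix()[:,1];print(np.degrees(np.arctan2(y[1],y[0])))
o=np.vstack([cv2.resize(d['wrist']['color'][120:420],(560,300)),np.hstack([cv2.resize(d['scene']['color'][205:305,225:325],(300,300),interpolation=2),np.zeros((300,260,3),np.uint8)])])
cv2.imwrite('pics/m2.png',o[:,:,::-1])
E
```

```text
[421.82095684 309.91717354 126.50534076] 42.04824141628188
5.051380101410281
```

View pics/m2.png

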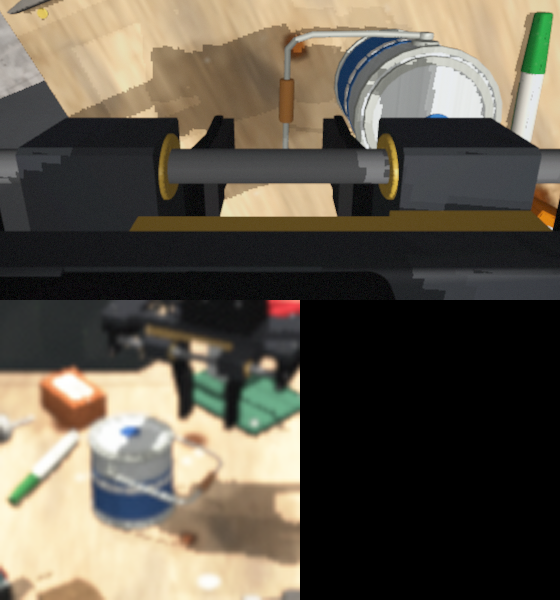

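The wrist view shows the sleeve upright at about (287,220), between the fingers in the closing direction. The scene crop shows the fingers above it. I'll re-measure from this closer pose.

```bash
python3 - <<'E'
from h import *
import pickle
s,d=pickle.load(open('f2.pkl','rb'));w=d['wrist'];t=pickle.load(open('f0.pkl','rb'))[1]['top'];s1,d1=pickle.load(open('f1.pkl','rb'))
h=cv2.cvtColor(w['color'],cv2.COLOR_RGB2HSV)[190:250,275:300];m=cv2.inRange(h,(5,120,60),(18,255,255));n,l,st,c=cv2.connectedComponentsWithStats(m);i=1+np.argmax(st[1:,4]);print(st[i],c[i]+[275,190])
p=c[i]+[275,190];x,e=tri(ray(w,*p,s),ray(t,240.7,246.5),ray(d1['wrist'],301.8,199.7,s1));print(x,e,plane(w,*p,57,s))
Rm=R.from_rotvec(s['orientation']).as_matrix();print(Rm.T@(x-s['eef_pos'])-[0,0,-18.7])
print(telemetry.get_state()['eef_pos'],telemetry.get_state()['width'])
E
```

```text
[  4   8  15  45 634] [285.95583596 220.36750789]
[426.82365167 305.08790084  55.78975205] [np.float64(0.39519595851106903), np.float64(0.16542557842713496), np.float64(0.23479722082004292)] [426.49083094 305.77672721  57.        ]
[-5.18753382  4.75373401 89.40738874]
[423.6874252  310.48879146 128.826365  ] 34.856247708118566
```

Emit:
{"api": "step_arm", "payload": {
  "commands": [
    [0,0,0,-0.0027,0.0013,0.0,-0.3],
    [0,0,0,-0.0027,0.0013,0.0,-0.3],
    [0,0,0,0,0,0,-0.3],
    [0,0,0,0,0,0,-0.3],
    [0,0,0,0,0,0,-0.3]
  ]
}}

```text
clock: 3.15
eef_pos: [426.7, 304.1, 128.0]
orientation: [2.124, 2.315, 0.001]
wrist_force: [0.4, -0.1, -1.0]
width: 30.4
gripper_force: 0.0
```

```bash
python3 - <<'E'
from h import *
s=telemetry.get_state();print(s['eef_pos'],s['width'],s['joint_velocities'].round(3))
print(R.from_rotvec(s['orientation']).as_matrix().T@(np.array([426.8,305.2,56])-s['eef_pos'])+[0,0,18.7],s['orientation'])
E
```

```text
[426.74320685 304.12415023 127.98505944] 30.40372295316994 [ 0.003  0.005  0.002  0.001 -0.002  0.   ]
[ 1.04049031  0.10040833 90.68553159] [2.12384561e+00 2.31467605e+00 1.17114230e-03]
```

Well aligned. I'll descend 91 mm and close.

Emit:
{"api": "step_arm", "payload": {
  "commands": [
    [0,0,0,0,0,0.015,-0.3],
    [0,0,0,0,0,0.015,-0.3],
    [0,0,0,0,0,0.015,-0.3],
    [0,0,0,0,0,0.015,-0.3],
    [0,0,0,0,0,0.015,-0.3],
    [0,0,0,0,0,0.01,-0.3],
    [0,0,0,0,0,0.005,-0.3],
    [0,0,0,0,0,0,-0.3],
    [0,0,0,0,0,0,-0.3],
    [0,0,0,0,0,0,-0.6],
    [0,0,0,0,0,0,-0.7],
    [0,0,0,0,0,0,-0.9],
    [0,0,0,0,0,0,-1],
    [0,0,0,0,0,0,-1],
    [0,0,0,0,0,0,-1],
    [0,0,0,0,0,0,-1]
  ],
  "newtons": 30
}}

```text
clock: 4.48
eef_pos: [427.0, 304.3, 37.9]
orientation: [2.123, 2.315, 0.002]
wrist_force: [2.1, -0.5, 0.3]
width: 9.0
gripper_force: 30.0
```

Emit:
{"api": "step_arm", "payload": {
  "commands": [
    [0,0,0,0,-0.0005,-0.007,-1],
    [0,0,0,0,0.0001,-0.0071,-1],
    [0,0,0,0,0.0007,-0.007,-1],
    [0,0,0,0,0.0013,-0.0069,-1],
    [0,0,0,0,0.0019,-0.0068,-1],
    [0,0,0,0,0.0024,-0.0066,-1],
    [0,0,0,0,0.003,-0.0064,-1],
    [0,0,0,0,0.0035,-0.0061,-1],
    [0,0,0,0,0.004,-0.0058,-1],
    [0,0,0,0,0.0045,-0.0055,-1],
    [0,0,0,0,0,0,-1],
    [0,0,0,0,0,0,-1]
  ]
}}

```text
clock: 5.48
eef_pos: [447.8, 306.1, 103.2]
orientation: [2.124, 2.315, 0.001]
wrist_force: [-2.6, -0.4, 2.4]
width: 8.7
gripper_force: 30.0
```

Emit:
{"api": "step_arm", "payload": {
  "commands": [
    [0,0,0,0,0,0,-1]
  ]
}}

```text
clock: 5.57
eef_pos: [446.9, 305.8, 102.5]
orientation: [-2.123, -2.315, 0.001]
wrist_force: [-4.2, -0.8, 2.5]
width: 9.3
gripper_force: 30.0
```

Emit:
{"api": "step_arm", "payload": {
  "commands": [
    [0,0,0,0,-0.001,-0.001,-1],
    [0,0,0,0,0,0,-1],
    [0,0,0,0,0,0,-1]
  ]
}}

```text
clock: 5.82
eef_pos: [445.8, 305.7, 103.4]
orientation: [-2.123, -2.315, 0.001]
wrist_force: [-4.0, -0.3, 2.0]
width: 9.4
gripper_force: 30.0
```

Emit:
{"api": "step_arm", "payload": {
  "commands": [
    [0,0,0,0,0,0,-1]
  ]
}}

```text
clock: 5.9
eef_pos: [445.9, 305.8, 103.6]
orientation: [-2.123, -2.315, 0.001]
wrist_force: [-3.9, -1.0, 2.9]
width: 9.1
gripper_force: 30.0
```

```bash
python3 - <<'E'
from h import *
import pickle
s=telemetry.get_state();d={n:vision.grab_frame(n) for n in("wrist","scene")}
pickle.dump((s,d),open('f3.pkl','wb'));print(s['eef_pos'],s['wrist_force'])
o=np.hstack([cv2.resize(d['wrist']['color'][60:270,200:480],(400,300)),cv2.resize(d['scene']['color'][205:305,225:325],(300,300),interpolation=2)])
cv2.imwrite('pics/m3.png',o[:,:,::-1])
E
```

```text
[445.94113313 305.80812928 103.56492222] [-3.92798088 -0.97886405  2.89265892]
```

View pics/m3.png

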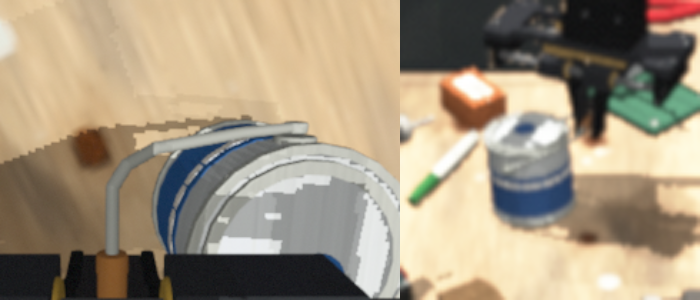

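The tin has slid roughly 5 mm in +x and the bail is pressing on it with about 4–5 N. My start angle was slightly low, so I'll back off until the load vanishes.

Emit:
{"api": "step_arm", "payload": {
  "commands": [
    [0,0,0,0,-0.001,0,-1],
    [0,0,0,0,-0.001,0,-1],
    [0,0,0,0,0,0,-1],
    [0,0,0,0,0,0,-1]
  ]
}}

```text
clock: 6.33
eef_pos: [444.1, 305.6, 103.7]
orientation: [-2.123, -2.315, 0.0]
wrist_force: [-3.5, -0.9, 2.9]
width: 8.7
gripper_force: 30.0
```

Emit:
{"api": "step_arm", "payload": {
  "commands": [
    [0,0,0,0,-0.001,0,-1],
    [0,0,0,0,-0.001,0,-1],
    [0,0,0,0,0,0,-1],
    [0,0,0,0,0,0,-1]
  ]
}}

```text
clock: 6.67
eef_pos: [442.8, 305.5, 103.8]
orientation: [2.123, 2.315, 0.001]
wrist_force: [1.0, -0.8, -1.1]
width: 8.8
gripper_force: 30.0
```

```bash
python3 - <<'E'
from h import *
import pickle
S=telemetry.get_state();c=vision.grab_frame('scene');print(S['eef_pos'],S['wrist_force'])
fs=[pickle.load(open(f'f{i}.pkl','rb'))[1]['scene'] for i in(1,2,3)]+[c]
for f in fs:
    h=cv2.cvtColor(f['color'],cv2.COLOR_RGB2HSV)[238:262,255:285];m=cv2.inRange(h,(98,110,60),(125,255,255));n,l,st,cc=cv2.connectedComponentsWithStats(m)
    for i in range(1,n):
        if 6<st[i,4]<60:
            p=cc[i]+[255,238];print(st[i,4],p,plane(f,*p,85))
    print('-')
E
```

```text
[442.82923569 305.47233785 103.78601601] [ 0.98703266 -0.75312211 -1.12155557]
7 [267.85714286 248.28571429] [513.71902552 307.45395041  85.        ]
-
8 [268.    248.375] [513.08715026 307.66743662  85.        ]
-
7 [266.28571429 247.42857143] [520.32558538 305.69428539  85.        ]
-
-
```

```bash
python3 - <<'E'
from h import *
import pickle
s1,d1=pickle.load(open('f1.pkl','rb'));s3,d3=pickle.load(open('f3.pkl','rb'))
print('ear f1',plane(d1['wrist'],391,158,66,s1),'ear f3',plane(d3['wrist'],414.9,148.9,66,s3))
for z in (115,120,125):print('slv f3',plane(d3['wrist'],279,249,z,s3))
s=telemetry.get_state();w=vision.grab_frame('wrist');t=vision.grab_frame('top');c=vision.grab_frame('scene')
pickle.dump((s,{'wrist':w,'top':t,'scene':c}),open('f4.pkl','wb'));print(s['eef_pos'],s['wrist_force'])
o=np.hstack([w['color'][100:300,200:460],np.zeros((200,10,3),np.uint8),d3['wrist']['color'][100:300,200:460]]);o=cv2.resize(o,(795,300))
o2=np.hstack([cv2.resize(f['color'][215:290,240:306],(264,300),interpolation=2) for f in(d1['scene'],d3['scene'],c)]);o2=np.hstack([o2,np.zeros((300,3,3),np.uint8)])
cv2.imwrite('pics/m4.png',np.vstack([o,o2])[:,:,::-1])
E
```

```text
ear f1 [510.38808166 357.36313641  66.        ] ear f3 [515.12628697 358.43773598  66.        ]
slv f3 [444.89790153 314.01416754 115.        ]
slv f3 [444.71034661 316.04793294 120.        ]
slv f3 [444.52279168 318.08169833 125.        ]
[442.784135   305.44976232 103.75243811] [ 0.64744798 -1.46388014  0.10579428]
```

View pics/m4.png

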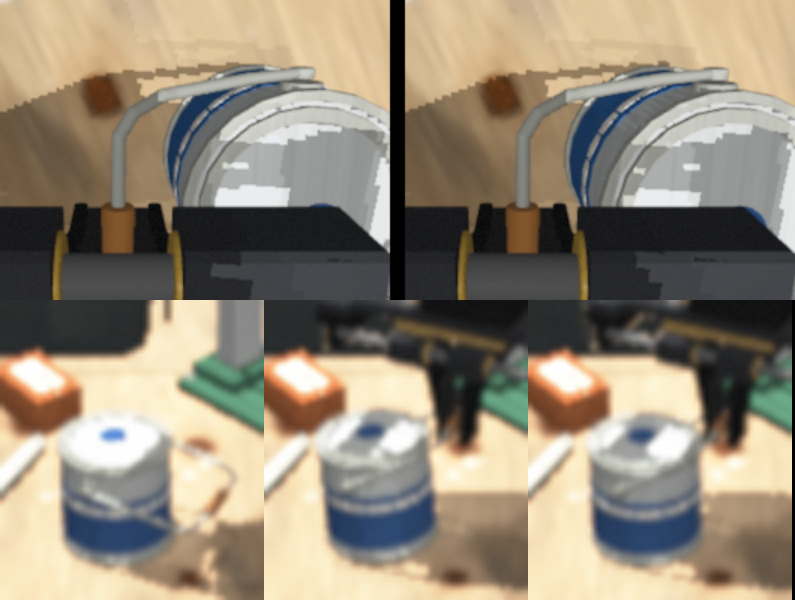

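In the wrist view the sleeve sits between the pads, and the ear is at crop (312,73). The scene crops show the lid leaned a few mm in the middle frame and is back at its original place now, with the base unmoved. The geometry says the sleeve was at z≈50, with start angle about 1.76, so it now sits about 12 mm above the TCP. I'll continue the corrected arc in small, force-checked pieces.

Emit:
{"api": "step_arm", "payload": {
  "commands": [
    [0,0,0,0,0.0022,-0.0028,-1],
    [0,0,0,0,0.0022,-0.0027,-1],
    [0,0,0,0,0.0024,-0.0026,-1],
    [0,0,0,0,0.0025,-0.0026,-1],
    [0,0,0,0,0,0,-1],
    [0,0,0,0,0,0,-1],
    [0,0,0,0,0,0,-1]
  ]
}}

```text
clock: 7.45
eef_pos: [451.6, 306.4, 114.5]
orientation: [-2.124, -2.315, -0.0]
wrist_force: [1.0, 0.5, -0.8]
width: 8.6
gripper_force: 30.0
```

Emit:
{"api": "step_arm", "payload": {
  "commands": [
    [0,0,0,0,0,0,-1]
  ]
}}

```text
clock: 7.53
eef_pos: [451.4, 306.3, 114.3]
orientation: [-2.123, -2.315, 0.0]
wrist_force: [0.4, 0.4, -0.8]
width: 8.8
gripper_force: 30.0
```

Emit:
{"api": "step_arm", "payload": {
  "commands": [
    [0,0,0,0,0.0027,-0.0024,-1],
    [0,0,0,0,0.0027,-0.0023,-1],
    [0,0,0,0,0.0028,-0.0022,-1],
    [0,0,0,0,0.0029,-0.0021,-1],
    [0,0,0,0,0.003,-0.0019,-1],
    [0,0,0,0,0.0031,-0.0018,-1],
    [0,0,0,0,0,0,-1],
    [0,0,0,0,0,0,-1],
    [0,0,0,0,0,0,-1]
  ]
}}

```text
clock: 8.28
eef_pos: [468.6, 307.8, 127.2]
orientation: [-2.123, -2.315, 0.0]
wrist_force: [0.5, -1.2, -0.2]
width: 9.1
gripper_force: 30.0
```

Emit:
{"api": "step_arm", "payload": {
  "commands": [
    [0,0,0,0,0,0,-1]
  ]
}}

```text
clock: 8.37
eef_pos: [468.5, 307.7, 127.1]
orientation: [-2.123, -2.315, 0.0]
wrist_force: [0.6, -0.3, -0.5]
width: 9.0
gripper_force: 30.0
```

Emit:
{"api": "step_arm", "payload": {
  "commands": [
    [0,0,0,0,0.0032,-0.0016,-1],
    [0,0,0,0,0.0032,-0.0016,-1],
    [0,0,0,0,0.0033,-0.0014,-1],
    [0,0,0,0,0.0033,-0.0013,-1],
    [0,0,0,0,0.0034,-0.0011,-1],
    [0,0,0,0,0.0034,-0.001,-1],
    [0,0,0,0,0,0,-1],
    [0,0,0,0,0,0,-1],
    [0,0,0,0,0,0,-1]
  ]
}}

```text
clock: 9.12
eef_pos: [488.4, 309.4, 135.2]
orientation: [2.124, 2.315, -0.0]
wrist_force: [0.8, -0.4, -2.9]
width: 8.6
gripper_force: 30.0
```

Emit:
{"api": "step_arm", "payload": {
  "commands": [
    [0,0,0,0,0,0,-1]
  ]
}}

```text
clock: 9.2
eef_pos: [488.3, 309.4, 135.2]
orientation: [2.123, 2.315, -0.0]
wrist_force: [0.1, -1.0, -2.2]
width: 9.0
gripper_force: 30.0
```

Emit:
{"api": "step_arm", "payload": {
  "commands": [
    [0,0,0,0,0.0035,0.0,-1],
    [0,0,0,0,0.0035,-0.0002,-1],
    [0,0,0,0,0.0035,-0.0005,-1],
    [0,0,0,0,0.0035,-0.0005,-1],
    [0,0,0,0,0,0,-1],
    [0,0,0,0,0,0,-1],
    [0,0,0,0,0,0,-1]
  ]
}}

```text
clock: 9.78
eef_pos: [502.3, 310.6, 136.0]
orientation: [-2.123, -2.315, 0.001]
wrist_force: [0.3, 0.0, -3.4]
width: 8.6
gripper_force: 30.0
```

Emit:
{"api": "step_arm", "payload": {
  "commands": [
    [0,0,0,0,0,0,-1]
  ]
}}

```text
clock: 9.87
eef_pos: [502.1, 310.7, 136.0]
orientation: [-2.123, -2.315, 0.001]
wrist_force: [0.6, 0.2, -3.2]
width: 9.0
gripper_force: 30.0
```

```bash
python3 - <<'E'
from h import *
import pickle
s=telemetry.get_state();d={n:vision.grab_frame(n) for n in("wrist","scene")}
pickle.dump((s,d),open('f5.pkl','wb'));print(s['eef_pos'],s['wrist_force'])
o=np.hstack([cv2.resize(d['wrist']['color'][60:300,160:480],(400,300)),cv2.resize(d['scene']['color'][190:290,230:330],(400,400),interpolation=2)[:300]])
cv2.imwrite('pics/m5.png',o[:,:,::-1])
E
```

```text
[502.11153732 310.65626675 136.03574086] [ 0.56432478  0.22271985 -3.21502808]
```

View pics/m5.png

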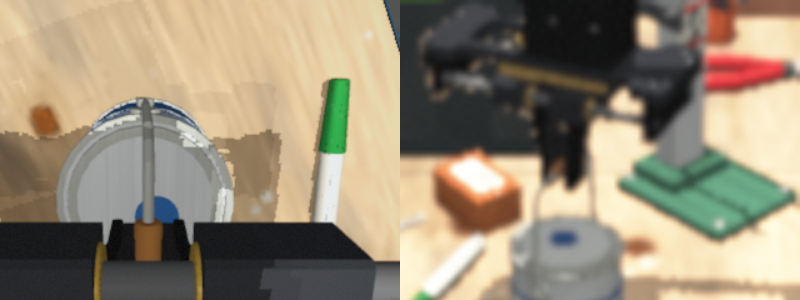

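The wrist view shows the wire running over the lid centre, so the bail is upright, and the scene crop agrees. That was my tenth picture, so from here I measure by numbers only. Next is a slow lift.

Emit:
{"api": "step_arm", "payload": {
  "commands": [
    [0,0,0,0,0,-0.001,-1],
    [0,0,0,0,0,-0.001,-1],
    [0,0,0,0,0,-0.001,-1],
    [0,0,0,0,0,-0.002,-1],
    [0,0,0,0,0,-0.003,-1],
    [0,0,0,0,0,-0.005,-1],
    [0,0,0,0,0,-0.007,-1],
    [0,0,0,0,0,-0.008,-1],
    [0,0,0,0,0,-0.009,-1],
    [0,0,0,0,0,-0.01,-1],
    [0,0,0,0,0,-0.01,-1],
    [0,0,0,0,0,-0.01,-1],
    [0,0,0,0,0,-0.01,-1],
    [0,0,0,0,0,-0.01,-1],
    [0,0,0,0,0,-0.009,-1],
    [0,0,0,0,0,-0.008,-1],
    [0,0,0,0,0,-0.006,-1],
    [0,0,0,0,0,-0.004,-1],
    [0,0,0,0,0,-0.002,-1],
    [0,0,0,0,0,-0.001,-1]
  ],
  "newtons": 45
}}

```text
clock: 11.63
eef_pos: [502.4, 310.7, 253.4]
orientation: [2.124, 2.315, -0.0]
wrist_force: [-0.3, 0.5, -4.2]
width: 8.6
gripper_force: 45.0
```

Emit:
{"api": "step_arm", "payload": {
  "commands": [
    [0,0,2,-0.002,-0.002,0,-1],
    [0,0,2,-0.004,-0.004,0,-1],
    [0,0,2,-0.006,-0.005,0,-1],
    [0,0,2,-0.008,-0.005,0,-1],
    [0,0,2,-0.009,-0.005,0,-1],
    [0,0,2,-0.01,-0.005,0,-1],
    [0,0,2,-0.01,-0.005,0,-1],
    [0,0,2,-0.01,-0.005,0,-1],
    [0,0,2,-0.01,-0.005,0,-1],
    [0,0,2,-0.01,-0.005,0,-1],
    [0,0,2,-0.01,-0.005,0,-1],
    [0,0,0,-0.01,-0.005,0,-1],
    [0,0,0,-0.01,-0.005,0,-1],
    [0,0,0,-0.01,-0.005,0,-1],
    [0,0,0,-0.01,-0.005,0,-1],
    [0,0,0,-0.008,-0.005,0,-1],
    [0,0,0,-0.006,-0.003,0,-1],
    [0,0,0,-0.004,-0.002,0,-1],
    [0,0,0,-0.002,-0.001,0,-1],
    [0,0,0,0,0,0,-1]
  ]
}}

```text
clock: 13.3
eef_pos: [394.0, 179.4, 253.5]
orientation: [2.527, 1.867, 0.001]
wrist_force: [0.4, -0.2, -3.6]
width: 8.6
gripper_force: 45.0
```

```bash
python3 - <<'E'
from h import *
import pickle
t=pickle.load(open('f0.pkl','rb'))[1]['top'];h=cv2.cvtColor(t['color'],cv2.COLOR_RGB2HSV)[200:235,290:335]
m=cv2.inRange(h,(18,130,120),(32,255,255));n,l,st,c=cv2.connectedComponentsWithStats(m)
for i in range(1,n):
    if st[i,4]>3:p=c[i]+[290,200];print(st[i],p,plane(t,*p,244))
s=telemetry.get_state();print(s['eef_pos'],s['wrist_force'],s['q'])
x=np.array([np.cos(-.3),np.sin(-.3)])
print('seat from foot',np.array([504,75])-57.5*x)
E
```

```text
[ 9 10  4  7 15] [300.6        212.33333333] [464.04931338 115.03474096 244.        ]
[27 15  4  7 18] [318.33333333 217.33333333] [448.92941461  63.75094189 244.        ]
[394.02706613 179.39316238 253.52403918] [ 0.4417367  -0.22366029 -3.58234774] [ 2.44673406e-01 -2.79196270e-01  1.95696156e+00  3.80610268e-06
  1.46323590e+00  5.42872464e-01]
seat from foot [449.06815188  91.99241188]
```

Emit:
{"api": "step_arm", "payload": {
  "commands": [
    [0,0,0,-0.003,0,0,-1],
    [0,0,0,-0.006,0,0,-1],
    [0,0,0,-0.009,-0.001,0,-1],
    [0,0,0,-0.01,-0.001,0,-1],
    [0,0,0,-0.01,-0.001,0,-1],
    [0,0,0,-0.01,0,0,-1],
    [0,0,0,-0.01,0,0,-1],
    [0,0,0,-0.01,0,0,-1],
    [0,0,0,-0.01,0,0,-1],
    [0,0,0,-0.01,0,0,-1],
    [0,0,0,-0.009,0,0,-1],
    [0,0,0,-0.006,0,0,-1],
    [0,0,0,-0.004,0,0,-1],
    [0,0,0,-0.002,0,0,-1],
    [0,0,0,0,0,0,-1],
    [0,0,0,0,0,0,-1],
    [0,0,0,0,0,0,-1]
  ]
}}

```text
clock: 14.72
eef_pos: [359.3, 76.5, 253.3]
orientation: [-2.526, -1.868, -0.0]
wrist_force: [0.2, -0.3, -3.0]
width: 8.2
gripper_force: 45.0
```

```bash
python3 - <<'E'
from h import *
import pickle
s=telemetry.get_state();d={n:vision.grab_frame(n) for n in("wrist","scene","top")}
pickle.dump((s,d),open('f6.pkl','wb'));print(s['eef_pos'],s['wrist_force'])
w=d['wrist']
for z,nm,L in((254,'nose',(-9,27)),(244,'latch',(2,27))):
    for sg in(1,-1):
        b=np.array([.957,-.29]);p=np.array([452,91])+L[0]*b+sg*L[1]*np.array([.29,.957]);print(nm,sg,proj(w,[*p,z],s))
h=cv2.cvtColor(w['color'],cv2.COLOR_RGB2HSV)
m=cv2.inRange(h,(18,110,90),(34,255,255));n,l,st,c=cv2.connectedComponentsWithStats(m)
for i in range(1,n):
    if st[i,4]>25:print(st[i],c[i].round(1))
for y in range(120,300,12):print(y,' '.join('%3d,%3d,%3d'%tuple(h[y,x]) for x in range(390,560,12)))
E
```

```text
[359.30994871  76.54482834 253.34604905] [ 0.16667454 -0.34502262 -2.96130488]
nose 1 (np.float64(455.8888371932797), np.float64(108.43020675652137))
nose -1 (np.float64(441.8217181513352), np.float64(228.20467004326815))
latch 1 (np.float64(469.8735385070806), np.float64(108.07914676200706))
latch -1 (np.float64(455.4826921090023), np.float64(221.49667793394698))
[444  99  56  24 800] [476.6 110.3]
[432 213  51  24 658] [462.1 224.3]
[312 255   9  65 381] [316.7 287.7]
[236 256   7  64 309] [238.7 288.5]
[ 115  332  328   18 3868] [289.8 341.6]
120  75,128,106  75,118,104  74,118, 91  74,123, 87  75,  5, 96  70,  8, 97  75, 10,101  21, 38, 94  23,180,227  70,  8,102  75, 10,100   1,236, 92  18, 49,119 105, 35, 29 165, 18, 29
132  76,115,164  76,113,162  75,119,131  76,116,147  90,  5, 97  75,  5, 95  90,  3, 95  22, 27,103  27, 25,102  25, 30,103  22, 28,101   2,255,210  20, 31, 98   0,  0, 20 138, 29, 44
144  75,115,164  75,111,161  77,120, 83  75,113, 90  90,  3, 95  70,  8, 96  90,  8, 98  20, 29,104  23, 20,102  26, 28, 73  26, 25, 81   2,255,201  25, 30,101 105, 22, 23 140, 17,
[... 1511 characters left out ...]
, 27 100, 27, 28 120, 19, 27  19, 66,233  18, 74,227  17, 82,224  17, 94,206 177,233,139 176,236,233  18, 72,224  18, 72,220 178,227,162 177,227,229
264 105, 43, 24  30,  9, 28 114, 49, 26 102, 43, 30  95, 53, 29  80, 31, 25  18, 71,230  17, 69,217   6,158,103 177,233,233  18, 74,223  18, 77,215 178,227,155 176,234,229  18, 75,218
276 105, 22, 47 120, 26, 50 108, 26, 49  98, 22, 46 108, 17, 75 105, 21, 73   0,  0, 98   0,  3, 97 135,  5, 96 120,  3, 96 165,  5, 94 150,  3, 95 105,  5, 95  90,  6, 92 120,  3, 93
288 120, 20, 51 120,  5, 47 107, 23, 77 107, 23, 77 107, 23, 77 111, 23, 76 135,  4,130   0,  0,108   0,  0,128  90,  2,129   0,  2,128 120,  2,127 150,  2,126 135,  4,124 150,  2,123
```

```bash
python3 - <<'E'
from h import *
import pickle
for k in(5,6):
    s,d=pickle.load(open(f'f{k}.pkl','rb'));w=d['wrist'];h=cv2.cvtColor(w['color'],cv2.COLOR_RGB2HSV)
    T=np.linalg.inv(w['hand_eye']);F=210/np.tan(np.radians(w['vfov']/2))
    pt=lambda p:(lambda q:(round(F*q[0]/q[2]+w['cx'],1),round(F*q[1]/q[2]+w['cy'],1)))(T@np.append(p,1))
    print('sleeve end x=15, z=-14,-19:',pt([15,0,-14]),pt([15,0,-19]),'x=10',pt([10,0,-19]),' wire x=35,z-14',pt([35,0,-14]),'ear',pt([47,0,70]))
    m=cv2.inRange(h[200:300,262:296],(5,120,50),(17,255,255));n,l,st,c=cv2.connectedComponentsWithStats(m)
    for i in range(1,n):
        if st[i,4]>25:print('orange',st[i]+[262,200,0,0,0])
    for v in range(130,262,6):print(v,' '.join('%3d,%3d,%3d'%tuple(h[v,x]) for x in range(260,300,4)))
E
```

```text
sleeve end x=15, z=-14,-19: (np.float64(279.8), np.float64(236.6)) (np.float64(279.9), np.float64(240.8)) x=10 (np.float64(279.9), np.float64(252.0))  wire x=35,z-14 (np.float64(279.9), np.float64(191.3)) ear (np.float64(279.2), np.float64(141.9))
orange [267 236  24  33 691]
130  18, 81,216  18, 82,215  18, 76,215  18, 77,214  18, 77,216  18, 80,214  18, 82,212  18, 81,209  18, 75,213  18, 76,209
136  18, 79,216  18, 79,215  18, 80,214  18, 77,215  18, 75,213  18, 78,213  18, 76,214  18, 80,208  18, 75,208  18, 74,210
142  39,  9,195  90,  5,161 105, 52,117  38, 12,168  40, 17, 91  34, 13,162 106,136, 90 102, 41,106  41,  9,217  20, 33,180
148 109, 74,104  34, 16,124  38, 12,164  43, 14,124  35, 15,101  42, 11,112  30, 11,165  45,  4,121 112, 28,100 114, 11,121
154  37, 10,222  37, 10,228  37, 11,203  38, 14,145  30, 13,100  38, 11, 90  41, 14,145  38, 14,143  43, 13,139  35, 13,119
160  90,  3,163  75,  3,161  75,  4,143  45,  4,126  35, 11,137  35, 12,130  60,  4,144  90,  3,155  80,  5,161  45,  3,154
166  39, 12,144  35, 11,139  41, 14,143  34, 15,138  40, 15,105  36, 13, 98  34
[... 4209 characters left out ...]
,180,130  40, 12,129  34, 14,124 106,186,126 106,191,124 106,183,127 106,179,127
232  90,  2,156  75,  3,158 107, 65,142 107,175,128  30, 10,129  38, 16,126 105,187,127 106,184,126 106,185,124 106,183,124
238  60,  5, 94  60,  8, 92  15,138, 87  13,166, 83  16, 75, 99  16, 55,102  13,167, 84  10,115, 80 107,157, 73 108,159, 74
244  50, 36, 21 150, 21, 24  15,172,104  15,174,120  14,170,129  14,172,129  15,171,122  15,168,103 120, 32, 24 165, 20, 25
250 120, 22, 23 120, 24, 21  15,171,106  15,176,119  14,173,128  15,169,130  15,171,122  14,170,102 150, 10, 25 120, 20, 26
256  75, 57, 18  98, 39, 26  14,151, 76  15,170,120  14,169,130  16,169,128  15,174,119  13,168, 82  30, 11, 23  80, 36, 21
```

The latches sit where predicted: the blobs (477,110) and (462,224) are within 3 mm of the foot-based estimate. The sleeve is centred on the TCP. I'll shift sideways, then bring the loop over the hooks.

Emit:
{"api": "step_arm", "payload": {
  "commands": [
    [0,0,0,0.003,0,0.001,-1],
    [0,0,0,0.006,0,0.001,-1],
    [0,0,0,0.007,0,0,-1],
    [0,0,0,0.007,0,0,-1],
    [0,0,0,0.007,0,0,-1],
    [0,0,0,0.006,0,0,-1],
    [0,0,0,0.0033,0,0,-1],
    [0,0,0,0,0,0,-1],
    [0,0,0,0,0,0,-1],
    [0,0,0,0,0.003,0,-1],
    [0,0,0,0,0.005,0,-1],
    [0,0,0,0,0.006,0,-1],
    [0,0,0,0,0.006,0,-1],
    [0,0,0,0,0.006,0,-1],
    [0,0,0,0,0.006,0,-1],
    [0,0,0,0,0.005,0,-1],
    [0,0,0,0,0.003,0,-1],
    [0,0,0,0,0,0,-1],
    [0,0,0,0,0,0,-1]
  ]
}}

```text
clock: 16.45
eef_pos: [409.0, 102.1, 251.2]
orientation: [-2.526, -1.867, 0.001]
wrist_force: [-0.1, -0.4, -3.4]
width: 8.7
gripper_force: 45.0
```

```bash
python3 - <<'E'
from h import *
import pickle
s=telemetry.get_state();d={n:vision.grab_frame(n) for n in("wrist","scene","top")}
pickle.dump((s,d),open('f7.pkl','wb'));print(s['eef_pos'],s['wrist_force'])
e=s['eef_pos'][:2]-[452,91];print('bal xy',e@[.957,-.29],e@[.29,.957])
w=d['wrist'];h=cv2.cvtColor(w['color'],cv2.COLOR_RGB2HSV)
m=cv2.inRange(h,(18,110,90),(34,255,255));n,l,st,c=cv2.connectedComponentsWithStats(m)
for i in range(1,n):
    if st[i,4]>25:print(st[i],c[i].round(1))
for L in((4,27),):
  p=np.array([452,91])+L[0]*np.array([.957,-.29])+L[1]*np.array([.29,.957]);print(proj(w,[*p,244],s))
E
```

```text
[409.00842334 102.05479216 251.19601533] [-0.09697376 -0.37948919 -3.36849948]
bal xy -44.34882858756432 -1.8881211317025048
[351 184  52  23 671] [381.9 195.1]
[236 255   7  64 319] [238.8 288.2]
[312 255   9  65 392] [316.7 287.7]
[  90  331  377   20 5054] [292.6 341.7]
(np.float64(381.0828627613692), np.float64(192.65405023787926))
```

Emit:
{"api": "step_arm", "payload": {
  "commands": [
    [0,0,0,0,0.003,0,-1],
    [0,0,0,0,0.005,0,-1],
    [0,0,0,0,0.005,0,-1],
    [0,0,0,0,0.005,0,-1],
    [0,0,0,0,0.005,0,-1],
    [0,0,0,0,0.005,0,-1],
    [0,0,0,0,0.005,0,-1],
    [0,0,0,0,0.005,0,-1],
    [0,0,0,0,0.004,0,-1],
    [0,0,0,0,0.0025,0,-1],
    [0,0,0,0,0.0005,0,-1],
    [0,0,0,0,0,0,-1],
    [0,0,0,0,0,0,-1],
    [0,0,0,0,0,0,-1]
  ]
}}

```text
clock: 17.77
eef_pos: [452.0, 89.0, 251.4]
orientation: [2.526, 1.868, 0.0]
wrist_force: [-0.0, 0.3, -3.4]
width: 8.6
gripper_force: 45.0
```

```bash
cat > look.py <<'E'
from h import *
import pickle,sys
s=telemetry.get_state();d={n:vision.grab_frame(n) for n in("wrist","scene")}
pickle.dump((s,d),open(sys.argv[1]+'.pkl','wb'));print(s['eef_pos'],s['wrist_force'],s['width'])
e=s['eef_pos'][:2]-[452,91];print('bal xy',e@[.957,-.29],e@[.29,.957])
w=d['wrist'];h=cv2.cvtColor(w['color'],cv2.COLOR_RGB2HSV)
for nm,m in(('brass',cv2.inRange(h,(18,110,70),(34,255,255))),('red',cv2.inRange(h,(0,150,60),(4,255,255))|cv2.inRange(h,(174,150,60),(180,255,255)))):
    m[250:]=0;n,l,st,c=cv2.connectedComponentsWithStats(m)
    for i in range(1,n):
        if st[i,4]>20:print(nm,st[i],c[i].round(1))
E
python3 look.py f8
```

```text
[451.96469993  88.98054542 251.3934555 ] [-0.00424979  0.29407305 -3.38932381] 8.631979204854046
bal xy 0.5518596628758325 -1.942855048308645
brass [284 184  23  23 416] [296.1 195. ]
brass [256 190  18  11 144] [263.4 195.2]
red [381 176   9  62 253] [385.  205.7]
red [373 187   3  29  51] [373.9 199.9]
```

Brass shows on both sides of the wire, at u 256–274 and 284–307, so it is centred over the mouths. The pointer is at u≈385 and the red mark at u≈374. Now I'll descend.

Emit:
{"api": "step_arm", "payload": {
  "commands": [
    [0,0,0,0,0,0.002,-1],
    [0,0,0,0,0,0.003,-1],
    [0,0,0,0,0,0.003,-1],
    [0,0,0,0,0,0.003,-1],
    [0,0,0,0,0,0.002,-1],
    [0,0,0,0,0,0,-1],
    [0,0,0,0,0,0,-1]
  ]
}}

```text
clock: 18.45
eef_pos: [452.0, 88.9, 238.1]
orientation: [-2.526, -1.867, 0.0]
wrist_force: [-0.2, 0.4, -4.5]
width: 8.4
gripper_force: 45.0
```

Emit:
{"api": "step_arm", "payload": {
  "commands": [
    [0,0,0,0,0,0.001,-1],
    [0,0,0,0,0,0.001,-1],
    [0,0,0,0,0,0.001,-1],
    [0,0,0,0,0,0.001,-1],
    [0,0,0,0,0,0.001,-1],
    [0,0,0,0,0,0.001,-1],
    [0,0,0,0,0,0,-1],
    [0,0,0,0,0,0,-1]
  ]
}}

```text
clock: 19.12
eef_pos: [452.1, 88.9, 232.4]
orientation: [2.526, 1.867, 0.0]
wrist_force: [-0.1, 0.4, -2.5]
width: 8.6
gripper_force: 45.0
```

```bash
python3 look.py f9
```

```text
[452.07703391  88.90321383 232.40590759] [-0.13657626  0.40328197 -2.54236545] 8.618794810241049
bal xy 0.681789444246581 -1.9842845288540711
brass [284 193  26  26 525] [297.7 205.2]
brass [253 199  21  13 185] [261.9 205.2]
red [390 182   8  56 253] [393.  209.8]
red [379 195   4  29  56] [380.3 207.6]
```

Emit:
{"api": "step_arm", "payload": {
  "commands": [
    [0,0,0,0,0,0.001,-1],
    [0,0,0,0,0,0.001,-1],
    [0,0,0,0,0,0.001,-1],
    [0,0,0,0,0,0.001,-1],
    [0,0,0,0,0,0.001,-1],
    [0,0,0,0,0,0.001,-1],
    [0,0,0,0,0,0,-1],
    [0,0,0,0,0,0,-1],
    [0,0,0,0,0,0,-1]
  ]
}}

```text
clock: 19.97
eef_pos: [452.2, 88.9, 226.5]
orientation: [2.526, 1.867, 0.0]
wrist_force: [0.1, -0.1, -0.0]
width: 8.4
gripper_force: 45.0
```

```bash
python3 look.py f10; python3 - <<'E'
import pickle
from h import *
# cal: face distance from mark fixed; depth_pointer-depth_mark
for k,p,m in((8,385.0,373.9),(9,393.,380.3)):
    s,d=pickle.load(open(f'f{k}.pkl','rb'));w=d['wrist']
    # intersect rays with column face plane: balance x=27 -> 77 from seat
    n=np.array([.957,-.29,0]);
    for u,v in((p,208),(m,205)):
        o,dd=ray(w,u,v,s);t=(n@np.array([452,91,0])+76-n@o)/(n@dd);print(k,(o+t*dd).round(1))
E
```

```text
[452.1823537   88.88889151 226.49368857] [ 0.05894348 -0.0630042  -0.04359405] 8.360717833405715
bal xy 0.7867339538323641 -1.9674482480642148
brass [284 193  26  26 529] [297.5 205.4]
brass [253 199  21  13 196] [262.2 205.4]
red [389 182   9  56 236] [393.  209.3]
red [381 195   4  31  67] [382.5 208.9]
8 [523.6  65.1 162.2]
8 [521.8  59.3 132.3]
9 [525.   69.9 161.2]
9 [523.3  64.1 131.4]
```

Hooks sink together with the wire, at about 2.3 mm/N; the sink is now about 8 mm and the tin's weight rests on the latches. I'll press on slowly.

Emit:
{"api": "step_arm", "payload": {
  "commands": [
    [0,0,0,0,0,0.001,-1],
    [0,0,0,0,0,0.001,-1],
    [0,0,0,0,0,0.001,-1],
    [0,0,0,0,0,0.001,-1],
    [0,0,0,0,0,0.001,-1],
    [0,0,0,0,0,0.001,-1],
    [0,0,0,0,0,0,-1],
    [0,0,0,0,0,0,-1],
    [0,0,0,0,0,0,-1]
  ]
}}

```text
clock: 20.82
eef_pos: [452.2, 88.9, 220.5]
orientation: [2.526, 1.867, 0.0]
wrist_force: [-0.3, 0.8, 1.3]
width: 8.5
gripper_force: 45.0
```

```bash
python3 look.py f11
```

```text
[452.17267501  88.91437489 220.51364968] [-0.34562458  0.76336541  1.29347717] 8.51788511034323
bal xy 0.770081267020157 -1.9458674807344014
brass [284 193  26  26 531] [297.5 205.5]
brass [253 200  21  12 186] [261.9 205.7]
red [390 182   8  56 251] [393.  209.7]
red [383 194   5  35  82] [384.9 210.3]
```

Emit:
{"api": "step_arm", "payload": {
  "commands": [
    [0,0,0,0,0,0.001,-1],
    [0,0,0,0,0,0.001,-1],
    [0,0,0,0,0,0.001,-1],
    [0,0,0,0,0,0.001,-1],
    [0,0,0,0,0,0.001,-1],
    [0,0,0,0,0,0,-1],
    [0,0,0,0,0,0,-1]
  ]
}}

```text
clock: 21.5
eef_pos: [452.2, 88.9, 215.4]
orientation: [2.526, 1.867, 0.0]
wrist_force: [-0.9, -0.5, 3.7]
width: 8.7
gripper_force: 45.0
```

```bash
python3 look.py f12
```

```text
[452.16066753  88.89569221 215.44292269] [-0.91658958 -0.46657109  3.69082925] 8.667363719778011
bal xy 0.7640080869437873 -1.967228969617764
brass [284 193  26  26 530] [297.7 205.4]
brass [253 200  21  12 186] [261.9 205.7]
red [390 182   8  56 250] [393.2 209.8]
red [385 191   5  41  93] [387.2 210.9]
```

Emit:
{"api": "step_arm", "payload": {
  "commands": [
    [0,0,0,0,0,0.001,-1],
    [0,0,0,0,0,0.001,-1],
    [0,0,0,0,0,0.001,-1],
    [0,0,0,0,0,0,-1],
    [0,0,0,0,0,0,-1]
  ]
}}

```text
clock: 22.02
eef_pos: [452.1, 88.9, 212.4]
orientation: [2.526, 1.867, 0.0]
wrist_force: [-0.2, -0.6, 4.5]
width: 8.8
gripper_force: 45.0
```

```bash
python3 look.py f13
```

```text
[452.08388855  88.94587288 212.4031307 ] [-0.23920536 -0.60803238  4.47757412] 8.829880324871766
bal xy 0.6759782069423708 -1.941471971011601
brass [284 193  26  27 523] [298.  205.6]
brass [253 200  21  12 185] [262.  205.7]
red [387 182  11  56 369] [392.1 210.2]
```

Emit:
{"api": "step_arm", "payload": {
  "commands": [
    [0,0,0,0,0,0.001,-1],
    [0,0,0,0,0,0.001,-1],
    [0,0,0,0,0,0,-1],
    [0,0,0,0,0,0,-1]
  ]
}}

```text
clock: 22.45
eef_pos: [452.0, 89.0, 210.4]
orientation: [-2.526, -1.868, -0.0]
wrist_force: [-1.1, -0.8, 5.8]
width: 8.9
gripper_force: 45.0
```

Emit:
{"api": "step_arm", "payload": {
  "commands": [
    [0,0,0,0,0,0.001,-1],
    [0,0,0,0,0,0.001,-1],
    [0,0,0,0,0,0,-1],
    [0,0,0,0,0,0,-1]
  ]
}}

```text
clock: 22.78
eef_pos: [452.0, 89.0, 208.5]
orientation: [-2.526, -1.867, 0.0]
wrist_force: [-0.9, 0.4, 6.1]
width: 8.3
gripper_force: 45.0
```

```bash
python3 look.py f14; python3 - <<'E'
import pickle,cv2
for k in(9,12,13,14):
    h=cv2.cvtColor(pickle.load(open(f'f{k}.pkl','rb'))[1]['wrist']['color'],cv2.COLOR_RGB2HSV)
    for v in(202,210,228):print(k,v,' '.join('%d,%d,%d'%tuple(h[v,x]) for x in range(376,402)))
E
```

```text
[451.97363297  88.96755602 208.47390016] [-0.94443666  0.39586895  6.0511215 ] 8.2699238868729
bal xy 0.5641755044822664 -1.9526953258639834
brass [283 194  27  27 538] [298.3 206.6]
brass [255 199  19  12 170] [263.4 204.9]
red [388 182  11  56 357] [393.2 210.2]
9 202 23,28,108 25,26,107 20,28,109 9,66,104 2,213,109 2,214,100 6,75,65 18,22,57 20,27,57 25,24,64 24,25,52 15,9,59 30,12,44 15,19,54 23,26,87 8,72,103 2,245,123 1,242,152 1,231,161 2,212,156 3,143,128 19,23,87 25,28,99 24,24,108 23,28,109 25,26,107
9 210 21,24,108 21,23,109 12,51,109 3,131,101 1,229,106 1,184,94 20,17,45 10,13,57 20,15,51 18,23,56 15,25,61 23,18,56 25,24,64 23,20,52 9,62,70 0,200,98 2,235,142 3,244,159 1,242,159 3,174,138 11,70,73 23,29,78 23,28,108 25,26,109 27,27,105 23,29,107
9 228 17,68,204 17,68,206 17,69,207 18,70,211 18,69,213 18,71,216 18,71,209 18,68,170 22,26,109 21,30,109 22,26,108 21,24,108 20,28,108 8,71,104 2,239,124 2,247,152 2,255,157 1,212,154 2,179,120 23,19,54 20,25,90 23,28,108 22,26,107 25,26,108 22,26,108 25,29,106
12 202 23,10,104 20,28,110 23,28,108 25,26,107 20,28,108 23,28,109 27
[... 1570 characters left out ...]
108 25,28,108 25,26,107 18,23,109 20,28,110 25,26,107 13,45,108 5,106,103 3,255,110 2,238,121 3,229,117 2,240,139 3,249,160 3,242,161 2,161,146 9,62,116 23,28,109 27,24,107 23,28,108
14 210 90,5,99 70,8,99 40,8,101 23,28,108 21,23,110 18,28,108 23,21,108 25,26,108 21,23,109 25,28,109 23,28,108 25,26,107 22,26,109 9,74,104 2,237,100 2,238,118 1,233,125 1,226,132 2,253,160 1,244,160 1,223,145 4,120,106 21,30,84 23,27,86 30,23,79 170,17,45
14 228 17,64,204 17,62,201 17,67,199 18,68,198 18,67,201 17,68,205 18,71,202 17,66,175 16,36,120 25,26,109 24,24,108 15,42,108 5,111,103 0,215,114 2,213,120 1,207,116 1,248,141 2,245,159 3,247,159 3,146,145 8,49,99 30,19,53 17,27,67 30,18,70 21,28,63 30,21,72
```

The latch has started to yield: the pointer is rising relative to the camera, and the sink is about 24 mm. Continuing.

Emit:
{"api": "step_arm", "payload": {
  "commands": [
    [0,0,0,0,0,0.001,-1],
    [0,0,0,0,0,0.001,-1],
    [0,0,0,0,0,0,-1],
    [0,0,0,0,0,0,-1]
  ]
}}

```text
clock: 23.22
eef_pos: [452.0, 89.0, 206.6]
orientation: [-2.526, -1.868, -0.0]
wrist_force: [-0.7, -0.2, 5.8]
width: 8.5
gripper_force: 45.0
```

Emit:
{"api": "step_arm", "payload": {
  "commands": [
    [0,0,0,0,0,0.001,-1],
    [0,0,0,0,0,0.001,-1],
    [0,0,0,0,0,0,-1],
    [0,0,0,0,0,0,-1]
  ]
}}

```text
clock: 23.55
eef_pos: [452.1, 89.0, 204.7]
orientation: [2.526, 1.867, 0.0]
wrist_force: [-2.2, -0.6, 7.0]
width: 8.7
gripper_force: 45.0
```

```bash
python3 look.py f15
```

```text
[452.08230793  88.95610775 204.69561034] [-2.18053516 -0.5735562   7.04738289] 8.742454114687442
bal xy 0.671497441980358 -1.9321355848808501
brass [284 195  27  27 550] [298.3 207.5]
brass [256 198  18  12 163] [263.6 204.3]
red [390 183  10  55 322] [394.3 211.1]
```

Emit:
{"api": "step_arm", "payload": {
  "commands": [
    [0,0,0,0,0,0.001,-1],
    [0,0,0,0,0,0.001,-1],
    [0,0,0,0,0,0,-1],
    [0,0,0,0,0,0,-1]
  ]
}}

```text
clock: 23.98
eef_pos: [452.2, 88.9, 202.8]
orientation: [2.526, 1.867, 0.0]
wrist_force: [-0.6, 0.2, 7.6]
width: 8.9
gripper_force: 45.0
```

Emit:
{"api": "step_arm", "payload": {
  "commands": [
    [0,0,0,0,0,0.001,-1],
    [0,0,0,0,0,0.001,-1],
    [0,0,0,0,0,0,-1],
    [0,0,0,0,0,0,-1]
  ]
}}

```text
clock: 24.32
eef_pos: [452.2, 88.9, 200.9]
orientation: [2.526, 1.867, 0.001]
wrist_force: [-1.3, -1.3, 7.2]
width: 8.2
gripper_force: 45.0
```

```bash
python3 look.py f16; python3 - <<'E'
import pickle,cv2
for k in(14,15,16):
    h=cv2.cvtColor(pickle.load(open(f'f{k}.pkl','rb'))[1]['wrist']['color'],cv2.COLOR_RGB2HSV)
    for v in(202,228):print(k,v,' '.join('%d,%d,%d'%tuple(h[v,x]) for x in range(386,404)))
E
```

```text
[452.24636744  88.89882502 200.91497354] [-1.28033255 -1.33505673  7.20998633] 8.195418031111421
bal xy 0.84511437940154 -1.93937789777037
brass [284 195  26  28 558] [298.  208.2]
brass [256 198  18  12 158] [264.5 203.8]
red [391 184   9  54 256] [395.1 211.1]
14 202 18,23,109 20,28,110 25,26,107 13,45,108 5,106,103 3,255,110 2,238,121 3,229,117 2,240,139 3,249,160 3,242,161 2,161,146 9,62,116 23,28,109 27,24,107 23,28,108 20,28,109 22,26,109
14 228 24,24,108 15,42,108 5,111,103 0,215,114 2,213,120 1,207,116 1,248,141 2,245,159 3,247,159 3,146,145 8,49,99 30,19,53 17,27,67 30,18,70 21,28,63 30,21,72 0,15,51 30,16,64
15 202 22,26,108 25,28,108 23,28,108 22,26,108 21,24,108 7,60,106 3,166,103 2,255,98 0,228,124 2,245,152 2,233,161 2,224,158 4,128,138 21,30,111 20,28,110 25,26,108 27,21,107 24,24,107
15 228 22,26,109 22,26,108 23,28,108 8,64,107 0,176,103 0,208,102 1,239,124 1,250,151 1,242,159 2,216,155 2,163,122 30,13,58 15,16,63 23,18,56 30,23,67 26,30,69 26,28,63 15,20,75
16 202 24,24,107 23,28,109 22,26,108 25,26,108 23,28,108 25,26,108 17,33,108 4,91,104 0,242,114 2,244,145 3,252,159 3,253,160 3,148,145 13,43,113 25,26,108 22,26,108 24,24,108 23,28,108
16 228 25,26,108 23,29,107 20,28,109 25,26,108 12,41,107 5,108,104 0,213,122 1,245,148 2,228,160 2,242,159 2,220,131 15,29,70 23,29,79 30,25,61 23,27,75 8,22,47 23,16,63 15,18,57
```

Sink is about 27–29 mm, so the margin to the red mark is limited. I'll slide the wire toward the latch tips (balance -x), which gives more leverage and an earlier release, instead of pushing deeper.

Emit:
{"api": "step_arm", "payload": {
  "commands": [
    [0,0,0,0,-0.001,0,-1],
    [0,0,0,0,-0.001,0,-1],
    [0,0,0,0,0,0,-1],
    [0,0,0,0,0,0,-1]
  ]
}}

```text
clock: 24.75
eef_pos: [450.1, 89.7, 200.7]
orientation: [-2.526, -1.867, -0.0]
wrist_force: [-1.3, 0.4, 7.0]
width: 8.3
gripper_force: 45.0
```

Emit:
{"api": "step_arm", "payload": {
  "commands": [
    [0,0,0,0,-0.001,0,-1],
    [0,0,0,0,-0.0005,0,-1],
    [0,0,0,0,0,0,-1],
    [0,0,0,0,0,0,-1]
  ]
}}

```text
clock: 25.08
eef_pos: [448.0, 90.0, 199.4]
orientation: [-2.525, -1.867, 0.002]
wrist_force: [-0.5, 0.6, 0.6]
width: 9.0
gripper_force: 45.0
```

```bash
python3 look.py f17; python3 - <<'E'
import pickle,cv2
for k in(16,17):
    h=cv2.cvtColor(pickle.load(open(f'f{k}.pkl','rb'))[1]['wrist']['color'],cv2.COLOR_RGB2HSV)
    for v in(202,228):print(k,v,' '.join('%d,%d,%d'%tuple(h[v,x]) for x in range(388,412)))
    for v in(198,204,208,214,220):print(k,v,' '.join('%d,%d,%d'%tuple(h[v,x]) for x in range(244,316,3)))
E
```

```text
[447.9605277   90.00015855 199.39966826] [-0.51435929  0.64342597  0.56512651] 8.982047964294138
bal xy -3.575820965686625 -2.128295237928803
brass [ 260  208   67   32 1120] [300.7 223. ]
red [411 190   9  48 228] [415.2 215.7]
red [399 208   6  30  87] [401.2 222. ]
16 202 22,26,108 25,26,108 23,28,108 25,26,108 17,33,108 4,91,104 0,242,114 2,244,145 3,252,159 3,253,160 3,148,145 13,43,113 25,26,108 22,26,108 24,24,108 23,28,108 22,26,106 24,33,109 27,24,108 25,26,108 23,28,108 25,26,109 20,28,110 27,24,108
16 228 20,28,109 25,26,108 12,41,107 5,108,104 0,213,122 1,245,148 2,228,160 2,242,159 2,220,131 15,29,70 23,29,79 30,25,61 23,27,75 8,22,47 23,16,63 15,18,57 23,29,71 26,26,80 10,16,48 15,28,74 20,33,69 23,16,63 24,17,76 0,6,43
16 198 30,12,84 43,21,85 30,12,83 38,12,82 38,13,78 21,66,101 20,158,113 18,78,114 40,13,122 35,13,119 35,14,113 30,9,140 34,16,129 35,14,107 38,9,118 20,69,107 20,181,103 20,182,98 20,172,98 19,175,99 20,180,99 20,180,102 21,51,119 34,14,130
16 204 42,14,90 30,11,93 40,16,96 36,14,90 18,110,107 21,188,153 22,189,169 21,181,149 21,184,148 21,182,146 21,6
[... 1861 characters left out ...]
11,91 38,12,85 40,18,84 45,12,84 42,15,83 36,16,81 40,15,99 43,18,99 43,15,117 30,11,139 38,16,129 40,14,112 34,16,131 39,13,133 39,13,135 37,17,135 40,13,116 35,13,117 30,20,112 21,100,89 21,130,94 19,154,96
17 214 70,5,167 45,9,108 42,15,83 42,15,87 38,12,88 40,18,85 53,13,81 40,19,82 60,4,142 75,3,166 38,8,128 26,13,141 41,16,130 45,4,135 90,3,160 60,2,161 60,2,160 75,6,163 45,3,161 70,5,149 20,180,122 21,182,137 20,177,144 20,178,145
17 220 40,17,92 35,17,91 38,11,92 48,13,95 40,16,95 23,42,97 21,182,137 21,180,143 21,183,138 20,176,120 20,181,128 20,185,128 21,183,127 20,180,129 21,184,126 21,190,129 20,180,130 21,188,129 21,187,128 21,191,128 20,185,123 21,183,141 21,188,152 21,182,158
```

The latches snapped: the brass is now continuous above the wire (u 260–327), the pointer sprang back and the load dropped to about 0. I'll average the force readings.

```bash
cat > avg.py <<'E'
from h import *
F=[]
for i in range(16): vision.grab_frame('top');s=telemetry.get_state();F.append(np.r_[s['wrist_force'],s['eef_pos']])
F=np.array(F);print(F.mean(0).round(2),(F.std(0)/4).round(2),s['clock'])
E
python3 avg.py; python3 look.py f18
```

```text
[-7.1000e-01 -3.4000e-01 -2.0000e-02  4.4861e+02  8.9850e+01  2.0018e+02] [0.13 0.09 0.09 0.03 0.   0.05] 25.9833
[448.69454839  89.87589409 200.34977558] [ 0.24693933 -0.87654088  0.58660801] 8.556126495406827
bal xy -2.8373264787117325 -2.0343503207033815
brass [ 258  208   67   32 1122] [298.9 223.6]
red [410 191   9  47 226] [413.8 215.7]
red [397 209   5  29  83] [399.3 222.6]
```

Emit:
{"api": "step_arm", "payload": {
  "commands": [
    [0,0,0,0,0.0005,0,-1],
    [0,0,0,0,0.0005,0,-1],
    [0,0,0,0,0.0005,0,-1],
    [0,0,0,0,0,0,-1],
    [0,0,0,0,0,0,-1],
    [0,0,0,0,0,0,-1]
  ]
}}

```text
clock: 26.58
eef_pos: [450.2, 89.6, 200.4]
orientation: [2.526, 1.868, 0.0]
wrist_force: [-1.6, 0.4, -0.6]
width: 8.4
gripper_force: 45.0
```

```bash
python3 avg.py; python3 look.py f19
```

```text
[-1.1000e-01  7.6000e-01 -4.2000e-01  4.5017e+02  8.9540e+01  2.0037e+02] [0.1  0.1  0.11 0.   0.   0.  ] 27.3833
[450.17074878  89.52324396 200.37159463] [-0.31506708  0.99980434 -1.4843425 ] 8.264398950894776
bal xy -1.3223341643618 -1.9437383844033136
brass [ 254  209   67   33 1136] [295.  224.3]
red [407 191   9  47 236] [411.3 215.8]
red [395 209   5  29  81] [397.  222.4]
```

Emit:
{"api": "step_arm", "payload": {
  "commands": [
    [0,0,0,0,0.0005,0.0005,-1],
    [0,0,0,0,0.0005,0.0005,-1],
    [0,0,0,0,0,0,-1],
    [0,0,0,0,0,0,-1],
    [0,0,0,0,0,0,-1]
  ]
}}

```text
clock: 27.9
eef_pos: [450.7, 89.3, 199.1]
orientation: [-2.526, -1.867, 0.001]
wrist_force: [-3.1, 1.4, 0.9]
width: 8.6
gripper_force: 45.0
```

```bash
python3 avg.py; python3 look.py f20
```

```text
[-3.4700e+00  1.4000e+00  1.3000e-01  4.5090e+02  8.9220e+01  1.9925e+02] [0.14 0.13 0.14 0.02 0.01 0.01] 28.7
[451.04711826  89.17733128 199.34342558] [-3.50389983  0.7328401   0.10665302] 8.436448206703723
bal xy -0.3833338994255071 -2.0206296732623557
brass [ 251  209   68   33 1150] [292.2 224.2]
red [406 191   9  47 230] [409.7 215.2]
red [394 208   5  30  81] [396.1 222.1]
```

A horizontal reaction appeared, so the seat lies about 1 mm back. I'll return to it.

Emit:
{"api": "step_arm", "payload": {
  "commands": [
    [0,0,0,0,-0.0005,0,-1],
    [0,0,0,0,-0.0005,0,-1],
    [0,0,0,0,-0.0005,0,-1],
    [0,0,0,0,0,0,-1],
    [0,0,0,0,0,0,-1],
    [0,0,0,0,0,0,-1]
  ]
}}

```text
clock: 29.3
eef_pos: [450.3, 89.4, 199.7]
orientation: [2.525, 1.867, 0.002]
wrist_force: [2.3, -0.5, -0.4]
width: 8.7
gripper_force: 45.0
```

```bash
python3 avg.py; python3 look.py f21
```

```text
[ 3.2100e+00 -8.2000e-01 -9.0000e-02  4.4997e+02  8.9580e+01  1.9952e+02] [0.2  0.1  0.11 0.04 0.01 0.02] 30.1
[449.79664694  89.64220297 199.44868321] [ 2.79890047 -0.10370214  0.18857231] 8.806248481890199
bal xy -1.7148477424548263 -1.9383841490385783
brass [ 255  209   67   33 1139] [295.9 224.2]
red [408 191   9  47 228] [412.1 215.7]
red [396 209   5  29  81] [398.1 222.4]
```

Emit:
{"api": "step_arm", "payload": {
  "commands": [
    [0,0,0,0,0.0004,0,-1],
    [0,0,0,0,0.0003,0,-1],
    [0,0,0,0,0,0,-1],
    [0,0,0,0,0,0,-1],
    [0,0,0,0,0,0,-1]
  ]
}}

```text
clock: 30.62
eef_pos: [449.9, 89.6, 199.1]
orientation: [-2.526, -1.867, 0.001]
wrist_force: [0.8, 0.2, 0.7]
width: 8.5
gripper_force: 45.0
```

```bash
python3 avg.py; python3 look.py f22
```

```text
[-4.4000e-01  6.7000e-01  1.0000e-01  4.5002e+02  8.9520e+01  1.9919e+02] [0.17 0.14 0.1  0.02 0.01 0.01] 31.4167
[450.15946204  89.48329018 199.26304692] [-1.52337412  0.50422089 -0.52289672] 8.597561588888343
bal xy -1.321548978780857 -1.9852473091355693
brass [ 254  209   67   33 1140] [294.9 224.2]
red [407 191   9  47 227] [411.4 215.5]
red [395 209   6  29  81] [397.6 222.5]
```

Forces are near zero in every axis, so the balance carries the whole weight. I'll ease the grip down gradually and then open.

Emit:
{"api": "step_arm", "payload": {
  "commands": [
    [0,0,0,0,0,0,-1],
    [0,0,0,0,0,0,-1]
  ],
  "newtons": 15
}}

```text
clock: 31.68
eef_pos: [450.5, 89.3, 199.4]
orientation: [2.526, 1.867, 0.0]
wrist_force: [-0.2, -0.4, 0.4]
width: 9.4
gripper_force: 15.0
```

Emit:
{"api": "step_arm", "payload": {
  "commands": [
    [0,0,0,0,0,0,-1],
    [0,0,0,0,0,0,-1]
  ],
  "newtons": 3
}}

```text
clock: 31.85
eef_pos: [450.5, 89.3, 199.4]
orientation: [2.526, 1.867, 0.0]
wrist_force: [0.4, -1.1, 0.1]
width: 9.7
gripper_force: 3.0
```

Emit:
{"api": "step_arm", "payload": {
  "commands": [
    [0,0,0,0,0,0,-0.8],
    [0,0,0,0,0,0,-0.79],
    [0,0,0,0,0,0,-0.78],
    [0,0,0,0,0,0,-0.77],
    [0,0,0,0,0,0,-0.76],
    [0,0,0,0,0,0,-0.75],
    [0,0,0,0,0,0,-0.74],
    [0,0,0,0,0,0,-0.72],
    [0,0,0,0,0,0,-0.7],
    [0,0,0,0,0,0,-0.66],
    [0,0,0,0,0,0,-0.62],
    [0,0,0,0,0,0,-0.56],
    [0,0,0,0,0,0,-0.5],
    [0,0,0,0,0,0,-0.5],
    [0,0,0,0,0,0,-0.5]
  ]
}}

```text
clock: 33.1
eef_pos: [450.3, 89.5, 199.3]
orientation: [2.526, 1.868, -0.0]
wrist_force: [0.3, -0.5, -0.3]
width: 21.2
gripper_force: 0.0
```

```bash
python3 look.py f23;python3 avg.py;  python3 look.py f24
```

```text
[450.29530358  89.45215158 199.32310124] [ 0.3148053  -0.52723517 -0.28075089] 21.204806170718058
bal xy -1.1825184275437675 -1.975652898131594
brass [ 253  209   68   33 1149] [294.8 224.6]
red [407 191   9  47 232] [411.3 215.6]
red [395 209   5  29  81] [397.2 222.6]
[-1.8000e-01 -8.0000e-02  1.0000e-02  4.5031e+02  8.9440e+01  1.9934e+02] [0.11 0.13 0.15 0.   0.   0.  ] 34.0
[450.32404131  89.42621533 199.34515748] [-0.13118576 -0.33861853 -0.53247368] 21.568666910364048
bal xy -1.1474949144639501 -1.9921399448850323
brass [ 253  209   68   33 1149] [294.9 224.6]
red [407 191   9  47 232] [411.3 215.6]
red [395 209   5  29  83] [397.2 222.9]
```

Released with no pointer movement. Now I'll withdraw straight up.

Emit:
{"api": "step_arm", "payload": {
  "commands": [
    [0,0,0,0,0,0,-0.35],
    [0,0,0,0,0,0,-0.3],
    [0,0,0,0,0,0,-0.3],
    [0,0,0,0,0,0,-0.3],
    [0,0,0,0,0,-0.002,-0.3],
    [0,0,0,0,0,-0.004,-0.3],
    [0,0,0,0,0,-0.006,-0.3],
    [0,0,0,0,0,-0.008,-0.3],
    [0,0,0,0,0,-0.01,-0.3],
    [0,0,0,0,0,-0.01,-0.3],
    [0,0,0,0,0,-0.01,-0.3],
    [0,0,0,0,0,-0.01,-0.3],
    [0,0,0,0,0,-0.01,-0.3],
    [0,0,0,0,0,-0.01,-0.3],
    [0,0,0,0,0,-0.01,-0.3],
    [0,0,0,0,0,-0.01,-0.3],
    [0,0,0,0,0,-0.006,-0.3],
    [0,0,0,0,0,-0.002,-0.3],
    [0,0,0,0,0,0,-0.3]
  ]
}}

```text
clock: 35.68
eef_pos: [450.6, 89.4, 308.0]
orientation: [2.526, 1.867, 0.001]
wrist_force: [-0.9, -0.4, -0.7]
width: 30.6
gripper_force: 0.0
```

Emit:
{"api": "step_arm", "payload": {
  "commands": [
    [0,0,0,-0.01,-0.01,-0.004,-0.3],
    [0,0,0,-0.015,-0.015,-0.004,-0.3],
    [0,0,0,-0.02,-0.015,-0.004,-0.3],
    [0,0,0,-0.015,-0.015,0,-0.3],
    [0,0,0,-0.01,-0.01,0,-0.3],
    [0,0,0,0,0,0,-0.3],
    [0,0,0,0,0,0,-0.3]
  ]
}}

```text
clock: 36.27
eef_pos: [367.6, 41.5, 319.0]
orientation: [2.527, 1.866, 0.001]
wrist_force: [-0.2, -0.3, 0.6]
width: 30.4
gripper_force: 0.0
```

```bash
python3 look.py f25; python3 - <<'E'
from h import *
import pickle
s,d=pickle.load(open('f25.pkl','rb'));w=d['wrist']
for sg in(1,-1):
    p=np.array([451,91])+4*np.array([.957,-.29])+sg*27*np.array([.29,.957]);print('latch',sg,proj(w,[*p,236],s),'wire',proj(w,[450+sg*.29*20,89.5+sg*.957*20,214],s))
h=cv2.cvtColor(w['color'],cv2.COLOR_RGB2HSV)
o=cv2.inRange(h,(8,130,60),(17,255,255));n,l,st,c=cv2.connectedComponentsWithStats(o)
for i in range(1,n):
    if st[i,4]>60:print('orange',st[i],c[i].round(1))
b=cv2.inRange(h,(100,150,80),(112,255,255));n,l,st,c=cv2.connectedComponentsWithStats(b)
for i in range(1,n):
    if st[i,4]>60:print('blue',st[i],c[i].round(1))
E
```

```text
[367.57101255  41.4931508  319.03791721] [-0.24474384 -0.30953497  0.64269425] 30.405830582543658
bal xy -66.441554724622 -71.86246104288948
brass [369  48  39  18 404] [391.7  56.5]
brass [364 136  36  16 324] [385.6 143.9]
brass [309 150   6   7  36] [311.6 153.1]
red [442  71  10  60 207] [446.2 100.9]
red [433  84   5  36  72] [434.8 101.7]
red [444 181  59  58 873] [470.4 207.8]
red [470 196  50  50 731] [496.2 221.1]
latch 1 (np.float64(389.51883240002354), np.float64(55.72152557667323)) wire (np.float64(372.6798676100907), np.float64(73.29937055523766))
latch -1 (np.float64(383.5455438965533), np.float64(142.75111954448823)) wire (np.float64(369.24417475066974), np.float64(132.22721469044575))
orange [354   5  22  24 381] [364.4  16.8]
orange [364  81  15  44 555] [371.  102.5]
orange [ 301  187   67   81 2113] [332.4 224.8]
orange [501 248  59  21 815] [526.5 259.8]
orange [ 505  304   54   48 1911] [530.7 327.3]
blue [347 101  17  24 335] [355.6 112.4]
```

Both latches read shut: they have symmetric full-length brass at the predicted pixels and shut-state area ratios. The wire is level in the hooks, below the latches. Final stillness check, then I hand in.

```bash
python3 avg.py; python3 look.py f26; python3 -c "
from workcell import env; print(env.job_done())"
```

```text
[-1.5000e-01  6.0000e-02  1.0000e-01  3.6779e+02  4.1720e+01  3.1920e+02] [0.13 0.14 0.1  0.04 0.03 0.03] 37.1667
[367.64819136  41.57579497 319.37501548] [-0.57752821 -0.06879947  0.30623738] 30.924399270750925
bal xy -66.39166140771462 -71.76098871696541
brass [369  48  39  18 400] [391.8  56.8]
brass [364 137  36  16 327] [385.7 144.2]
brass [309 150   6   7  36] [311.6 153.1]
red [442  72   9  59 204] [446.2 101.2]
red [433  84   5  36  71] [434.8 101.7]
red [444 181  59  58 872] [470.3 207.9]
red [470 196  50  50 728] [496.2 221.2]
the job is handed in; nothing more can be done
None
```

The job is handed in: the tin hangs at rest on the balance by its bail with both latches shut, released with no visible pointer movement and the red mark not passed by my estimate (deepest pull about 28 mm of 34), but while I was raising the bail the tin leaned about 3–4° for a moment before settling back.

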